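Index, clamp and load the dispensing turntable

ROBOT

A 7-joint arm with a two-finger parallel gripper is mounted at the origin on the work surface. World frame = base frame: x ahead of the robot, y to its left, z up, the work surface at z = 0. Lengths are in m, angles in rad, forces in N, time in s.
With the tool pointing down it reaches from about 0.4 to 0.85 m from the base axis. Payload 10.4 kg.
Tool frame: the origin (TCP) lies at the very end of the fingers, on their centre line; the grasp point (between the pads) lies manip.grasp_offset behind it (manip.grasp_offset is the distance from the TCP to the grasp point, in m); z points along the fingers, x is the direction in which the jaws open and shut, and the axes are right-handed (so a half turn about z gives the same grasp; the last joint's range is limited). The gripper opens to 85 mm and grips with 20 to 120 N. Pads are 22 mm wide; open, the fingers measure 114 mm over their backs; the gripper's body (76 mm by 85 mm) begins 54 mm behind the grasp point. The pads swing forward as they close: fully open they stand 13 mm farther back than shut.
Start: joints at [-1.235, 0.332, -0.065, 1.46, 0.022, 1.35, -0.088], TCP at [0.219, 0.585, 0.231] pointing down, gripper open.
Joint ranges: [-2.6, 2.6], [-0.5, 2.12], [-1.47, 1.34], [0.16, 2.42], [-1.27, 4.41], [0.06, 2.06], [-2.6, 2.6]. Speed limits (rad/s): [2.22, 2.22, 2.79, 2.79, 3.14, 3.14, 3.14].

INTERFACE

Orientations are given as a unit quaternion [x, y, z, w].
In Python, from workcell import manip gives the robot as it stands.
- The arm moves only by the shell command python3 -m crank 'ROWS' [FORCE]. ROWS is JSON, a list that holds one entry, the list of rows, each a list of 7 numbers: the shift along the world's x, y, z in units of 60 mm (1.0 is 60 mm), then the turn, a rotation vector about the world's x, y, z in units of 5 degrees (1.0 is 5 degrees), then the finger opening in mm, from 0 to 85.4. A call has 1 to 8 rows; each row shifts and turns the commanded pose from where the row before left it; what a row does not reach is not made up. A row lasts 1/8 s, in which the tool goes at most 62.5 mm and 10.7 degrees, less where a joint would pass 70% of its speed; a pose out of reach is approached as far as the arm can. A call is refused whole if a number of a shift passes 1 or a number of a turn 1, either way. A call with a gripper value outside its range is refused whole. The fingers move at their own pace and stop on an object; FORCE is the grip in N (left out, the last holds). Time passes only in rows, so rows that do not move let the fingers close. It gives the time, the measured TCP pose, the force and the opening at its end, in the units of the state.
- manip.get_obs(): the state, without advancing time (a new reading comes with each control period).
- manip.camera(name): name is "scene" or "top" or "wrist"; returns (picture, depth): 420x560x3 uint8, blue, green, red; 420x560 float32, m along the optical axis (not along the pixel's ray), 0 where there is no reading.
- manip.get_calibration(name): a dict with "fx", "fy", "cx", "cy" (pixels), "rvec" (rotation vector, rad) and "tvec" (3), from world to camera coordinates, as OpenCV has them; the wrist camera has in their place "T_tool_cam" (4x4, takes a point from camera to tool coordinates, whose origin is the TCP and whose axes are the tool frame's). Camera axes: x right, y down, z forward; pixel columns grow to the right and rows downward; lengths in m; the calibration is good to about 2 mm. A picture is of the moment at which its call begins: read the wrist's pose just before it. get_calibration takes no time and is no camera call.
- manip.hand_in(): hands the job in, once; it reports no verdict.
The state is a dict: "clock": time; "joint_pos": joint angles; "joint_velocities": joint speeds; "tau": joint torques, N m; "position": TCP position; "ee_rot": TCP orientation; "ft_force": force on the tool from outside, world axes, zero at the start; "torque": the same for the moment, N m; "grip_width": opening from 0.0 (shut) to 1.0 (fully open).
Only numpy, scipy, OpenCV 4.12 (cv2) and the standard library are available. Lean on these libraries where they do the work, as an engineer would, in place of code of your own. Each camera call takes 0.05 s, during which the arm holds its last target.

TASK

Set up the dispensing turntable: turn its disc until the pointer on the rim faces the mark post, then pull the wrench on the clamp bolt clockwise (seen from above) until its handle trips at the breakaway joint, and stop there without bending it much further. Only once it is clamped, load every carry caddy, lifting the hanging ones up and off their hooks and picking up the ones on the counter, and leave each standing upright in a quarter of its own on the disc, clear of the dark dividing lines and wholly on the disc, with the pointer still at the mark; do not disturb the carton, bottle and jar.

Things in the scene. Friction and masses are not known exactly. Their poses are not given: they have to be found in the camera images.
- disc (a joint): turntable disc angle in rad about its vertical axis, positive anticlockwise from above; 0 when the pointer faces the mark post; starts 0.5 to 1.3; range -1.7 to 1.7. Stiff: about 0.4 N m of friction, stays where it is left
- disc_floor (a point): centre of the disc's upper face, 42 mm above the table, on the disc's axis; turns with the disc, its x axis points at the pointer. Aluminium disc of 250 mm diameter. Two flush dark inlaid lines 6 mm wide along its x and y axes divide it into four quarters; a caddy fits in each with its centre 46 mm from both lines and its sides parallel to them
- disc_grip (a point): grip point of the disc's central handle, 72 mm above the table: an upright black fin 60 mm long (disc x), 14 mm thick (disc y), its top 87 mm and its foot 42 mm above the table; twist it to turn the disc
- disc_nib (a point): tip of the pointer, a dark nib 22 mm wide sticking 22 mm out of the disc's rim on its x axis, 147 mm from the disc's axis
- mark (a point): the mark: inner face of a fixed steel post 30 mm wide and 50 mm high beside the rim, on the far side of the turntable from the robot, 156 mm from the disc's axis
- stand: fixed grey turntable stand, base plate 290 x 290 x 12 mm; origin on the disc's axis at table height, x towards the mark post. A clamp block 70 x 70 x 50 mm stands at x -60, y -165 mm of it (on the robot's right) with the vertical clamp bolt on top
- bolt (a joint): clamp bolt angle in rad, positive clockwise from above (tightening); starts 0 to 0.35, drags at about 1.2 N m, and seats hard at 1.0. The wrench head turns with it and cannot come off
- bolt_axis (a point): centre of the wrench head on the bolt's axis, 71 mm above the table, the height of the wrench handle's centre line
- click (a joint): bend of the wrench's breakaway joint in rad; 0 when straight, tripped above 0.2, hard stop 0.7. The joint lies 45 mm from the bolt's axis; the handle bends clockwise from above relative to the head, only when the bolt is seated and the pull exceeds about 1.35 N m at the joint (about 10 N at the grip), and springs straight when let go
- wrench_grip (a point): centre of the wrench's black round grip, 28 mm thick and 100 mm long, 180 mm from the bolt's axis when straight, 71 mm above the table; its x axis points along the handle away from the bolt. Handle tip 230 mm from the bolt's axis
- rack: fixed steel hook rack 260 mm wide (y); origin at table height below the front of its white rail, whose top is 165 mm above the table. Two flat hooks, 14 mm wide and 6 mm thick, stick 60 mm out towards -x of the rack at y +60 and -60 mm, top face 160 mm above the table, each ending in an upturned lip 5 mm thick that rises 14 mm above that face
- hook1 (a point): place on hook 1 (y +60 mm) where a hoop bar hangs, 42 mm out from the rail, on the hook's top face; axes as the rack
- hook2 (a point): the same on hook 2 (y -60 mm)
- caddy1: carry caddy: white open bin 60 x 60 x 45 mm with a rigid steel hoop in its y-z plane (bar 10 mm in x, underside 100 mm up, 44 mm clear inside) and on the bar a grey grip tab 12 (x) x 20 (y) mm from 110 to 150 mm up, on the axis; weighted base, 0.2 kg. Origin under its centre, z up. Starts hanging by the bar on hook 1, underside 60 mm above the table; may be absent
- caddy2: carry caddy: white open bin 60 x 60 x 45 mm with a rigid steel hoop in its y-z plane (bar 10 mm in x, underside 100 mm up, 44 mm clear inside) and on the bar a grey grip tab 12 (x) x 20 (y) mm from 110 to 150 mm up, on the axis; weighted base, 0.2 kg. Origin under its centre, z up. Starts hanging by the bar on hook 2, underside 60 mm above the table; may be absent
- caddy3: carry caddy: white open bin 60 x 60 x 45 mm with a rigid steel hoop in its y-z plane (bar 10 mm in x, underside 100 mm up, 44 mm clear inside) and on the bar a grey grip tab 12 (x) x 20 (y) mm from 110 to 150 mm up, on the axis; weighted base, 0.2 kg. Origin under its centre, z up. Starts standing on the table, robot's left; may be absent
- caddy4: carry caddy: white open bin 60 x 60 x 45 mm with a rigid steel hoop in its y-z plane (bar 10 mm in x, underside 100 mm up, 44 mm clear inside) and on the bar a grey grip tab 12 (x) x 20 (y) mm from 110 to 150 mm up, on the axis; weighted base, 0.2 kg. Origin under its centre, z up. Starts standing on the table, robot's left; may be absent
- carton: bystander, leave it where it is: cardboard carton 60 x 130 x 80 mm, origin under its centre
- bottle: bystander, leave it where it is: white bottle, 64 mm diameter, 150 mm high, origin under its centre
- jar: bystander, leave it where it is: amber jar, 70 mm diameter, 90 mm high, origin under its centre

How it is judged:
On the way, in this order (a step that is already met when the one before it is completed fails the run):
1. the disc's pointer faces the mark post (value of joint disc between -0.08 and 0.08 rad), for 0.2 s.
2. with the pointer at the mark, the bolt is seated and the wrench has tripped while no caddy is on the disc yet (all of step 1 and value of joint bolt above 0.93 rad and value of joint click above 0.2 rad and horizontal distance between each of caddy1, caddy2, caddy3, caddy4 and disc_floor above 0.125 m), for 0.1 s.
At the end, for the whole second after the job is handed in: Pointer within 0.08 rad of the mark; bolt still within 0.12 rad of its stop; wrench let go and straight (under 0.1 rad); every caddy present at rest flat on the disc (within 4 mm in height, tilt under 0.08 rad), its centre within 85 mm of the disc axis and over 28 mm from both lines (all of step 1 and value of joint bolt above 0.88 rad and value of joint click below 0.1 rad and horizontal distance between each of caddy1, caddy2, caddy3, caddy4 and disc_floor below 0.085 m and z of caddy1 in the frame of disc_floor between -0.004 and 0.004 m and (x of caddy1 in the frame of disc_floor above 0.028 m or x of caddy1 in the frame of disc_floor below -0.028 m) and (y of caddy1 in the frame of disc_floor above 0.028 m or y of caddy1 in the frame of disc_floor below -0.028 m) and angle between each of caddy1, caddy2, caddy3, caddy4's own z axis and vertical below 0.08 rad and linear speed of each of caddy1, caddy2, caddy3, caddy4 below 0.03 m/s and z of caddy2 in the frame of disc_floor between -0.004 and 0.004 m and (x of caddy2 in the frame of disc_floor above 0.028 m or x of caddy2 in the frame of disc_floor below -0.028 m) and (y of caddy2 in the frame of disc_floor above 0.028 m or y of caddy2 in the frame of disc_floor below -0.028 m) and z of caddy3 in the frame of disc_floor between -0.004 and 0.004 m and (x of caddy3 in the frame of disc_floor above 0.028 m or x of caddy3 in the frame of disc_floor below -0.028 m) and (y of caddy3 in the frame of disc_floor above 0.028 m or y of caddy3 in the frame of disc_floor below -0.028 m) and z of caddy4 in the frame of disc_floor between -0.004 and 0.004 m and (x of caddy4 in the frame of disc_floor above 0.028 m or x of caddy4 in the frame of disc_floor below -0.028 m) and (y of caddy4 in the frame of disc_floor above 0.028 m or y of caddy4 in the frame of disc_floor below -0.028 m)); the robot touches nothing.
It fails at once if the wrench is bent more than 0.6 rad (value of joint click above 0.6 rad).
It fails at once if the carton is moved more than 30 mm (distance of carton from where it was at the start of the episode above 0.03 m).
It fails at once if the bottle is moved more than 30 mm (distance of bottle from where it was at the start of the episode above 0.03 m).
It fails at once if the jar is moved more than 30 mm (distance of jar from where it was at the start of the episode above 0.03 m).
Of caddy1, caddy2, caddy3, caddy4 only 3 to 4 are there at a start; the rules pass over those that are not, and their reading is None.
At some moment in a run one of caddy3, caddy4 may be knocked a few centimetres aside while the robot is not near it.
Once in a run the grip may slacken for a moment while it holds something.
It also fails if it takes over 200 s, if anything falls off the work surface, if the arm or the gripper's body presses on something with over 40 N, if the wrist force passes 120 N, or if a joint passes its speed limit or range.

## Working session

There is one attempt and no reset: what is moved stays moved. The work goes in short steps, Python scripts to look and compute and a shell command to move; the robot and the scene stay as the last step left them, time stands still between calls to the robot, and variables do not carry over. Pictures are saved under pics/ and viewed, and the job is handed in when it is done.

```bash
mkdir -p pics; ls
cat > h.py <<'E'
import numpy as np, cv2
from scipy.spatial.transform import Rotation as R
from workcell import manip
def ext(n):
    c=manip.get_calibration(n)
    K=(c["fx"],c["fy"],c["cx"],c["cy"])
    if "T_tool_cam" in c:
        o=manip.get_obs(); T=np.eye(4);T[:3,:3]=R.from_quat(o["ee_rot"]).as_matrix();T[:3,3]=o["position"]
        return K,T@np.array(c["T_tool_cam"])
    T=np.eye(4);T[:3,:3]=cv2.Rodrigues(np.array(c["rvec"],float))[0];T[:3,3]=np.array(c["tvec"]).ravel()
    return K,np.linalg.inv(T)
def shot(n,tag):
    K,T=ext(n); p,d=manip.camera(n)
    cv2.imwrite(f"pics/{tag}.png",p); np.savez(f"pics/{tag}.npz",p=p,d=d,K=K,T=T)
def load(tag): return np.load(f"pics/{tag}.npz")
def cloud(f):
    fx,fy,cx,cy=f["K"]; d=f["d"]; v,u=np.mgrid[:d.shape[0],:d.shape[1]]
    P=np.stack([(u-cx)/fx*d,(v-cy)/fy*d,d],-1)
    return P@f["T"][:3,:3].T+f["T"][:3,3]
def atz(f,u,v,z):
    fx,fy,cx,cy=f["K"];r=f["T"][:3,:3]@np.array([(u-cx)/fx,(v-cy)/fy,1]);o=f["T"][:3,3]
    return o+r*(z-o[2])/r[2]
def crop(tag,x0,y0,x1,y1,s,out):
    p=load(tag)["p"][y0:y1,x0:x1]; cv2.imwrite(f"pics/{out}.png",cv2.resize(p,None,fx=s,fy=s,interpolation=cv2.INTER_CUBIC))
def st():
    o=manip.get_obs();m=R.from_quat(o["ee_rot"]).as_matrix()
    print("t",round(o["clock"],2),"p",np.round(o["position"],4),"x",np.round(m[:,0],3),"z",np.round(m[:,2],3),"F",np.round(o["ft_force"],1),"M",np.round(o["torque"],2),"g",round(o["grip_width"],3),"q",np.round(o["joint_pos"],2))
E
python3 - <<'E'
from h import *
st(); print(manip.grasp_offset)
shot("scene","s0");shot("top","t0")
E
```

```text
pics
t 0.0 p [0.2194 0.5848 0.2305] x [ 0.351  0.936 -0.001] z [-0.    -0.001 -1.   ] F [-0.4 -0.1 -0.7] M [0.01 0.04 0.01] g 0.997 q [-1.23  0.33 -0.06  1.46  0.02  1.35 -0.09]
0.0187
```

View pics/s0.png

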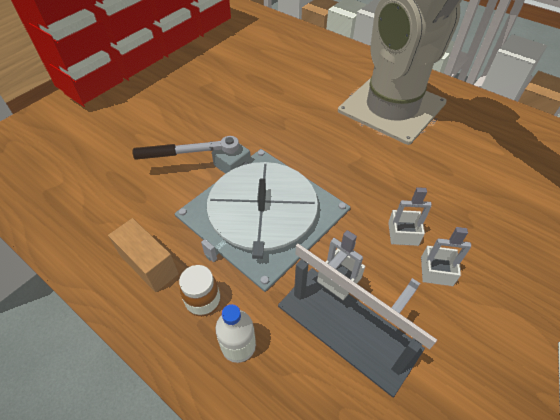

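View pics/t0.png

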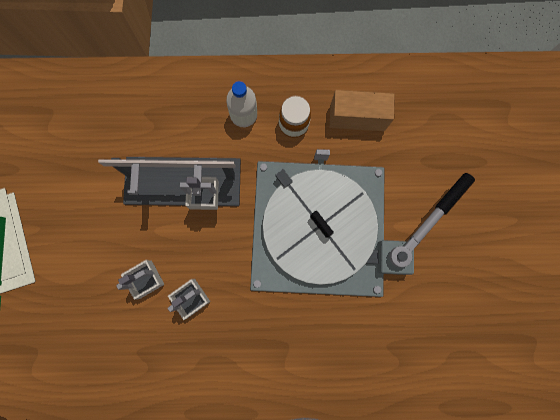

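Three caddies: one hanging at about top pixel (200,188), and two on the table at (142,280) and (189,298). The other hook, near (146,225), is empty. The disc centre is near (320,226) with the pointer at (284,178), and the wrench runs from (402,257) to (460,190).

Run:
```python
from h import *
crop("t0",240,140,490,310,3.2,"c1"); crop("t0",90,140,250,330,3.1,"c2")
f=load("t0");C=cloud(f);print(f["T"].round(3),f["K"])
# disc rim via height
m=(abs(C[...,2]-.042)<.004)&(C[...,0]>0.1)
ys,xs=np.nonzero(m); sel=(xs>250)&(xs<390)&(ys>150)&(ys<300)
P=C[ys[sel],xs[sel]];(c,r)=cv2.minEnclosingCircle(P[:,:2].astype(np.float32));print("disc",c,r,len(P), P[:,2].mean())
print("mark px",C[155,323], "wr",C[190,460],"head",C[257,402])
for z,u,v in [(.042,284,178),(.15,122,281),(.15,175,303)]: print(atz(f,u,v,z))
```

```text
[[-0.021 -0.987  0.161  0.42 ]
 [-1.     0.019 -0.013  0.06 ]
 [ 0.01  -0.162 -0.987  0.994]
 [ 0.     0.     0.     1.   ]] [445.44067063 445.44067063 276.47127191 204.25472658]
disc (0.5325632691383362, -0.06929492205381393) 0.16033796966075897 9865 0.041547006665553644
mark px [ 0.68297167 -0.05674659  0.04597979] wr [ 0.59171008 -0.33562014  0.08477559] head [ 0.45503902 -0.20397473  0.08801558]
[0.63367214 0.03013288 0.042     ]
[0.41875377 0.3398046  0.15      ]
[0.37660073 0.24069948 0.15      ]
```

View pics/c1.png

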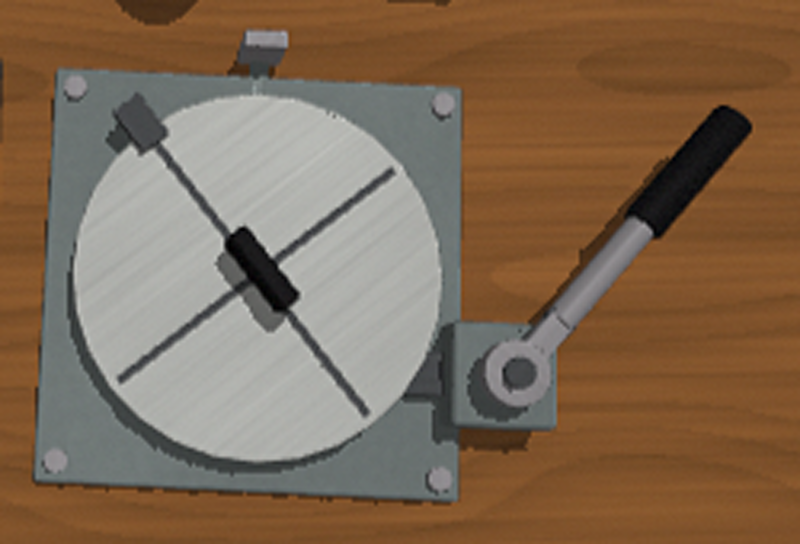

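View pics/c2.png

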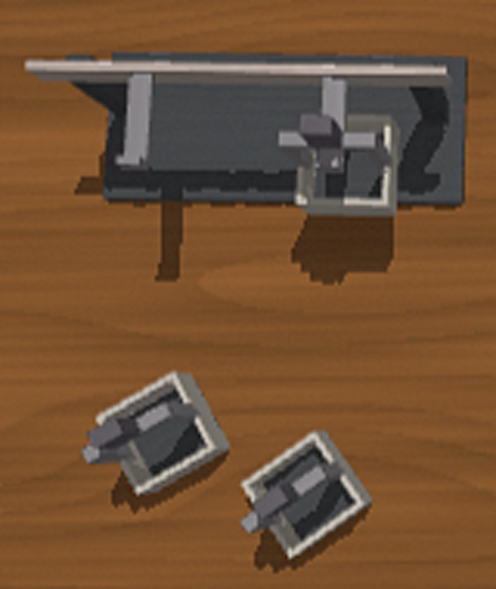

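Run:
```python
from h import *
f=load("t0");C=cloud(f)
w=lambda c,s,o,z:atz(f,o[0]+c[0]/s,o[1]+c[1]/s,z)
o1=(240,140)
pl=np.array([w(c,3.2,o1,.012) for c in [(58,70),(461,88),(457,500),(36,482)]])
print("plate c",pl.mean(0), [np.linalg.norm(pl[i]-pl[i-1]).round(3) for i in range(4)])
for a,b in((3,0),(2,1)):
    d=pl[b]-pl[a];print("yaw",np.arctan2(d[1],d[0]))
for a,b in((1,0),(2,3)):
    d=pl[b]-pl[a];print("yaw-y",np.arctan2(-d[0],d[1]))
for s in [((160,145),(367,415)),((393,170),(120,380))]:
    a,b=[w(c,3.2,o1,.042)[:2] for c in s];print("line",a,b,(a+b)/2,np.arctan2(*(a-b)[::-1]))
rim=[w(c,3.2,o1,.042)[:2] for c in [(72,268),(441,275),(258,95),(257,462)]];print("rim",np.round(rim,4))
for c in [(228,237),(248,227),(299,299),(279,311)]: print("fin",w(c,3.2,o1,.087)[:2].round(4))
for c in [(245,30),(288,30),(288,47),(245,47)]: print("post",w(c,3.2,o1,.05)[:2].round(4),C[int(140+c[1]/3.2),int(240+c[0]/3.2)].round(3))
print("bolt",w((520,373),3.2,o1,.088),"tip",w((738,117),3.2,o1,.071),"gripend",w((645,228),3.2,o1,.071))
# caddies
for name,(x0,y0,x1,y1) in {"A":(112,255,168,305),"B":(165,275,215,325),"H":(170,165,225,215)}.items():
    Q=C[y0:y1,x0:x1].reshape(-1,3)
    off=.06 if name=="H" else 0
    for lo,hi in((.04,.048),(.142,.156)):
        q=Q[(Q[:,2]>lo+off)&(Q[:,2]<hi+off)]
        if len(q)>3:
            r=cv2.minAreaRect(q[:,:2].astype(np.float32)*1000);print(name,lo,len(q),r,q.mean(0).round(4))
```

```text
plate c [ 0.5265476  -0.04615601  0.012     ] [np.float64(0.287), np.float64(0.286), np.float64(0.287), np.float64(0.285)]
yaw -0.06566592219822656
yaw -0.06908816058406657
yaw-y -0.06384172758323241
yaw-y -0.06276508569729519
line [0.61710547 0.01741533] [ 0.43213629 -0.11508267] [ 0.52462088 -0.04883367] 0.6215983570153111
line [ 0.59680348 -0.14090588] [0.45845002 0.04802002] [ 0.52762675 -0.04644293] -0.9387093863478603
rim [[ 0.5339  0.0787]
 [ 0.5243 -0.1696]
 [ 0.6509 -0.0508]
 [ 0.403  -0.041 ]]
fin [ 0.5466 -0.0228]
fin [ 0.5529 -0.0359]
fin [ 0.5057 -0.0669]
fin [ 0.4983 -0.0538]
post [ 0.6948 -0.0426] [ 0.71  -0.047  0.001]
post [ 0.6943 -0.0721] [ 0.71  -0.079  0.   ]
post [ 0.6823 -0.0716] [ 0.698 -0.079 -0.002]
post [ 0.6828 -0.0422] [ 0.685 -0.041  0.047]
bolt [ 0.4559006  -0.20505482  0.088     ] tip [ 0.62303002 -0.3669127   0.071     ] gripend [ 0.54956966 -0.29870178  0.071     ]
A 0.04 215 ((421.39642333984375, 337.4969177246094), (61.03995895385742, 60.648231506347656), 28.728059768676758) [0.4216 0.3343 0.0444]
A 0.142 77 ((421.5870666503906, 336.9002990722656), (11.924314498901367, 19.72847557067871), 28.85238265991211) [0.4213 0.3365 0.1491]
B 0.04 204 ((378.5196228027344, 238.01463317871094), (59.95343780517578, 60.137691497802734), 34.55194854736328) [0.3783 0.2369 0.0443]
B 0.142 77 ((378.8077392578125, 237.5130157470703), (11.867376327514648, 20.254945755004883), 35.36432647705078) [0.3788 0.2371 0.1493]
H 0.04 195 ((603.884765625, 195.85678100585938), (62.54273223876953, 88.2645034790039), 75.98365020751953) [0.5871 0.1948 0.1042]
H 0.142 87 ((595.2677612304688, 202.2068328857422), (12.514566421508789, 19.62978172302246), 0.38660576939582825) [0.5948 0.2021 0.2086]
```

```bash
python3 -m crank '[[[0.1,-0.3,0.4,0,0,-1,85],[0.1,-0.3,0.4,0,0,-1,85],[0.2,-0.4,0.4,0,0,-1,85],[0.2,-0.4,0.3,0,0,-1,85],[0.2,-0.4,0.2,0,0,-1,85],[0.2,-0.4,0,0,0,-1,85],[0.2,-0.4,0,0,0,-1,85],[0.2,-0.4,0,0,0,-1,85]]]'
python3 -m crank '[[[0.2,-0.4,0,0,0,-1,85],[0.2,-0.4,0,0,0,-1,85],[0.2,-0.4,0,0,0,-1,85],[0.2,-0.4,0,0,0,-1,85],[0.2,-0.4,0,0,0,-1,85],[0.2,-0.4,0,0,0,-1,85],[0.2,-0.4,0,0,0,-1,85],[0.2,-0.4,0,0,0,-1,85]]]'
python3 -c "
from h import *;st()"
```

```text
clock: 1.1
position: [0.3037, 0.4043, 0.333]
ee_rot: [0.968, 0.253, -0.0, 0.0]
ft_force: [0.1, 0.1, 0.4]
grip_width: 0.994
clock: 2.1
position: [0.4002, 0.2116, 0.3333]
ee_rot: [0.995, -0.095, 0.0, -0.0]
ft_force: [-0.5, 0.0, -0.3]
grip_width: 0.996
t 2.1 p [0.4002 0.2116 0.3333] x [ 0.982 -0.189  0.   ] z [ 0.  0. -1.] F [-0.5  0.  -0.3] M [ 0.02 -0.02 -0.01] g 0.996 q [-0.89 -0.11  0.28  1.73  0.03  1.52 -0.8 ]
```

```bash
python3 -m crank '[[[0.26,-0.54,-0.1,0,0,-1,85],[0.26,-0.54,-0.1,0,0,-1,85],[0.26,-0.54,-0.1,0,0,-1,85],[0.26,-0.54,-0.2,0,0,-1,85],[0.26,-0.54,-0.3,0,0,-1,85],[0.26,-0.54,-0.4,0,0,-1,85],[0.26,-0.54,-0.4,0,0,-1,85],[0.26,-0.54,-0.4,0,0,-1,85]]]'
python3 -m crank '[[[0,0,-0.2,0,0,-0.65,85],[0,0,0,0,0,0,85]]]'
python3 - <<'E'
from h import *
st();shot("wrist","w1")
E
```

```text
clock: 3.1
position: [0.5246, -0.048, 0.2127]
ee_rot: [0.903, -0.429, 0.0, -0.0]
ft_force: [0.8, -0.2, 0.1]
grip_width: 0.996
clock: 3.35
position: [0.5237, -0.047, 0.2005]
ee_rot: [0.891, -0.454, -0.001, 0.001]
ft_force: [-0.3, -0.0, 0.2]
grip_width: 0.995
t 3.35 p [ 0.5237 -0.047   0.2005] x [ 0.589 -0.808 -0.   ] z [-0.002 -0.001 -1.   ] F [-0.3 -0.   0.2] M [ 0.01  0.01 -0.01] g 0.995 q [-0.57  0.14  0.63  1.79 -0.09  1.24 -0.86]
```

View pics/w1.png

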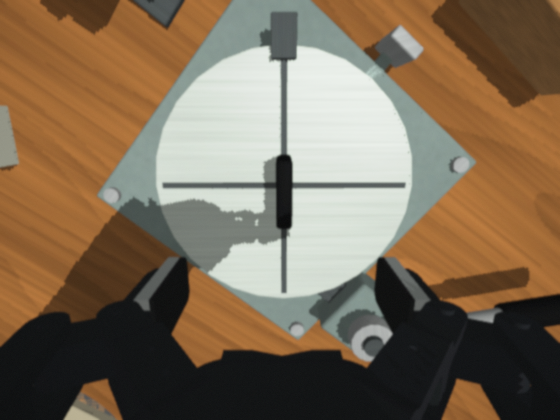

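The fin is at pixel (284,191), vertical in the wrist picture, so the jaws are square to it. I'll check the offset, then descend.

```bash
python3 - <<'E'
from h import *
f=load("w1")
print(atz(f,284,191,.087),atz(f,284,185,.042), atz(f,284,60,.042),atz(f,284,290,.042),atz(f,163,185,.042),atz(f,405,185,.042))
a=atz(f,284,60,.042);b=atz(f,284,290,.042);print(np.arctan2(*(a-b)[1::-1]))
E
python3 -m crank '[[[0,0,-0.6,0,0,0,60],[0.03,0,-0.8,0,0,0,60],[0,0,-0.8,0,0,0,60],[0,0,-0.2,0,0,0,60],[0,0,0,0,0,0,60]]]' 60
python3 -c "
from h import *;st()"
```

```text
[ 0.53321929 -0.04210573  0.087     ] [ 0.52983341 -0.04495273  0.042     ] [0.61999065 0.02087092 0.042     ] [ 0.43713507 -0.11263163  0.042     ] [0.46060347 0.05026531 0.042     ] [ 0.59901444 -0.1401035   0.042     ]
0.6306418747031397
clock: 4.03
position: [0.5265, -0.0459, 0.0582]
ee_rot: [0.892, -0.452, 0.0, -0.0]
ft_force: [0.5, -0.6, 0.7]
grip_width: 0.707
t 4.03 p [ 0.5265 -0.0459  0.0582] x [ 0.591 -0.807  0.   ] z [ 0. -0. -1.] F [ 0.5 -0.6  0.7] M [-0.08 -0.01 -0.02] g 0.707 q [-0.51  0.33  0.6   1.93 -0.22  0.95 -0.75]
```

```bash
python3 -m crank '[[[0,0,0,0,0,0,10],[0,0,0,0,0,0,10],[0,0,0,0,0,0,10],[0,0,0,0,0,0,10],[0,0,0,0,0,0,10]]]' 80
python3 -c "
from h import *;st()"
```

```text
clock: 4.65
position: [0.5274, -0.0466, 0.0588]
ee_rot: [0.892, -0.453, 0.001, -0.001]
ft_force: [0.6, -2.1, 6.7]
grip_width: 0.15
t 4.65 p [ 0.5274 -0.0466  0.0588] x [ 0.59  -0.807  0.002] z [ 0.003 -0.    -1.   ] F [ 0.6 -2.1  6.7] M [-0.3  -0.08 -0.04] g 0.15 q [-0.51  0.33  0.6   1.93 -0.22  0.95 -0.75]
```

```bash
python3 -m crank '[[[0,0,0,0,0,-0.9,10],[0,0,0,0,0,-0.9,10],[0,0,0,0,0,-0.9,10],[0,0,0,0,0,-0.9,10],[0,0,0,0,0,-0.9,10],[0,0,0,0,0,-0.9,10],[0,0,0,0,0,-0.9,10],[0,0,0,0,0,-0.9,10]]]'
python3 -m crank '[[[0,0,0,0,0,-0.76,10],[0,0,0,0,0,0,10],[0,0,0,0,0,0,10]]]'
python3 - <<'E'
from h import *
st();shot("top","t1");crop("t1",240,140,490,310,3.2,"c3")
E
```

```text
clock: 5.65
position: [0.527, -0.0452, 0.0588]
ee_rot: [0.708, -0.706, 0.0, -0.001]
ft_force: [-3.4, 2.4, 12.6]
grip_width: 0.147
clock: 6.02
position: [0.527, -0.045, 0.0588]
ee_rot: [-0.685, 0.729, 0.0, 0.001]
ft_force: [-3.1, 3.3, 12.9]
grip_width: 0.144
t 6.03 p [ 0.527  -0.045   0.0588] x [-0.062 -0.998 -0.002] z [ 0.002  0.002 -1.   ] F [-3.1  3.3 12.9] M [ 0.67  0.73 -0.16] g 0.144 q [-0.62  0.36  0.73  1.93 -0.29  0.96 -1.39]
```

View pics/c3.png

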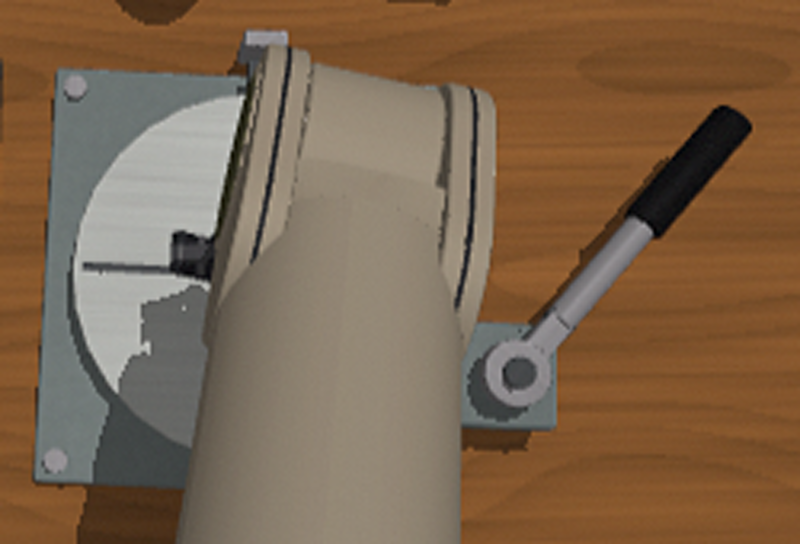

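The visible disc line (83,268)–(170,268) has turned to about its target. I'll release, rise and measure.

```bash
python3 -m crank '[[[0,0,0,0,0,0,50],[0,0,0,0,0,0,50],[0,0,0,0,0,0,50],[0,0,0.7,0,0,0,50],[0,0,1,0,0,0,50],[0,0,0.8,0,0,0,50],[0,0,0,0,0,0,50]]]'
python3 - <<'E'
from h import *
st();shot("wrist","w2")
E
```

```text
clock: 6.95
position: [0.5279, -0.0462, 0.2107]
ee_rot: [-0.684, 0.729, -0.002, 0.003]
ft_force: [0.2, -0.3, -0.8]
grip_width: 0.589
t 6.95 p [ 0.5279 -0.0462  0.2107] x [-0.063 -0.998 -0.002] z [ 0.006  0.001 -1.   ] F [ 0.2 -0.3 -0.8] M [ 0.   -0.08 -0.05] g 0.589 q [-0.73  0.15  0.81  1.78 -0.11  1.25 -1.52]
```

View pics/w2.png

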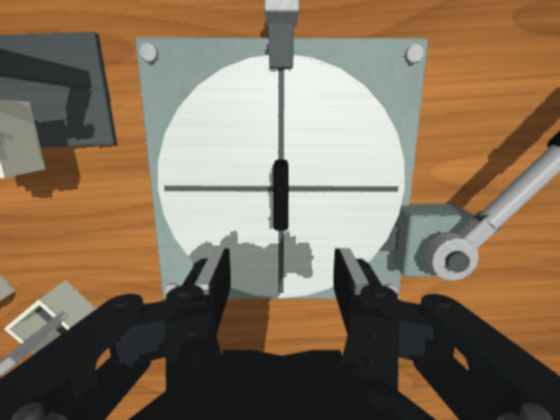

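The pointer (281,55) faces the post (282,5), and the cross line (164–398,188) is parallel to the plate edge, so the disc is aligned. Next is the wrench.

```bash
python3 -m crank '[[[0.03,-0.2,0,0,0,1,50],[0.03,-0.2,0,0,0,1,50],[0.03,-0.2,0,0,0,1,50],[0.03,-0.2,0,0,0,1,50],[0.03,-0.2,0,0,0,1,50],[0.03,-0.2,0,0,0,1,50],[0.03,-0.2,0,0,0,1,50],[0.03,-0.2,0,0,0,1,50]]]'
python3 -m crank '[[[0.03,-0.2,0,0,0,1,50],[0.03,-0.2,0,0,0,1,50],[0.03,-0.2,0,0,0,1,50],[0.03,-0.2,0,0,0,1,50],[0.03,-0.2,0,0,0,1,50],[0.03,-0.2,0,0,0,1,50],[0.03,-0.2,0,0,0,1,50],[0.03,-0.2,0,0,0,1,50]]]'
python3 -m crank '[[[0.05,-0.2,0,0,0,1,50],[0.05,-0.2,0,0,0,1,50],[0.05,-0.2,0,0,0,1,50],[0.05,-0.2,0,0,0,1,50],[0.05,-0.2,0,0,0,1,50],[0.05,-0.2,0,0,0,1,50],[0.05,-0.2,0,0,0,1,50],[0.05,-0.1,0,0,0,1,50]]]'
python3 -m crank '[[[0.05,0,0,0,0,1,50],[0.05,0,0,0,0,1,50],[0.02,0,0,0,0,1,50],[0,0,0,0,0,0.95,50],[0,0,0,0,0,0,50]]]'
python3 - <<'E'
from h import *
st();shot("wrist","w3")
E
```

```text
clock: 8.0
position: [0.5397, -0.1422, 0.2056]
ee_rot: [0.893, -0.45, -0.001, 0.001]
ft_force: [-0.6, -0.2, -0.4]
grip_width: 0.584
clock: 9.0
position: [0.5542, -0.2381, 0.2054]
ee_rot: [0.993, -0.117, -0.001, -0.0]
ft_force: [0.7, -0.2, 1.7]
grip_width: 0.585
clock: 10.0
position: [0.578, -0.3285, 0.205]
ee_rot: [0.973, 0.229, -0.001, -0.001]
ft_force: [0.6, -0.5, -0.1]
grip_width: 0.587
clock: 10.62
position: [0.5854, -0.3278, 0.2055]
ee_rot: [0.92, 0.392, -0.001, -0.001]
ft_force: [0.3, -0.2, -0.5]
grip_width: 0.585
t 10.62 p [ 0.5854 -0.3278  0.2055] x [ 0.693  0.721 -0.001] z [-0.002  0.001 -1.   ] F [ 0.3 -0.2 -0.5] M [-0.02  0.02 -0.02] g 0.585 q [ 0.09  0.48  0.5   1.38 -0.23  1.34  1.4 ]
```

View pics/w3.png

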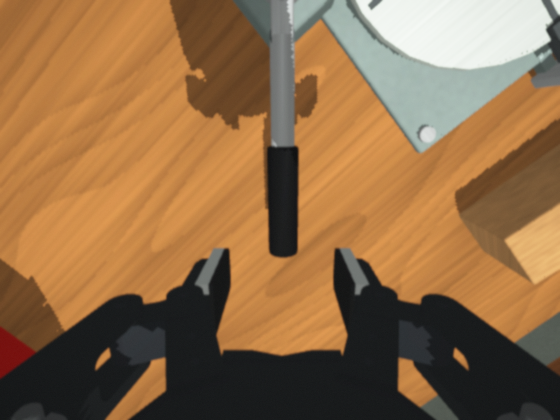

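The grip spans about (283,148)–(284,255) in the wrist picture, centred between the jaws and aligned with them. I'll check the numbers before descending.

Run:
```python
from h import *
f=load("w3");st()
a=atz(f,283,148,.078);b=atz(f,284,255,.078);print(a,b,(a+b)/2,np.arctan2(*(b-a)[1::-1]),np.linalg.norm(b-a))
B=np.array([.4557,-.206]);print(np.linalg.norm(b[:2]-B))
```

```text
t 10.68 p [ 0.5855 -0.3278  0.2058] x [ 0.694  0.72  -0.001] z [-0.002  0.001 -1.   ] F [-0.4  0.9  0.2] M [-0.04 -0.01  0.06] g 0.585 q [ 0.09  0.48  0.5   1.38 -0.23  1.34  1.4 ]
[ 0.55445537 -0.29546934  0.078     ] [ 0.62578586 -0.36277666  0.078     ] [ 0.59012062 -0.329123    0.078     ] -0.7563869670144243 0.09807300055481855
0.23131822296952337
```

```bash
python3 -m crank '[[[0.03,-0.03,-0.6,0,0,0,50],[0,0,-0.8,0,0,0,50],[0,0,-0.8,0,0,0,50],[0,0,-0.39,0,0,0,44],[0,0,0,0,0,0,44],[0,0,0,0,0,0,44]]]'
python3 -c "
from h import *;st()"
```

```text
clock: 11.42
position: [0.5883, -0.3302, 0.053]
ee_rot: [0.92, 0.391, 0.0, 0.001]
ft_force: [0.2, 0.4, 0.8]
grip_width: 0.512
t 11.43 p [ 0.5883 -0.3302  0.053 ] x [0.694 0.72  0.   ] z [ 0.001 -0.001 -1.   ] F [0.2 0.4 0.8] M [0.01 0.02 0.03] g 0.512 q [ 0.12  0.61  0.46  1.52 -0.29  1.07  1.45]
```

Run:
```python
from h import *
B=np.array([.4557,-.206]);p=B+.18*np.array([np.cos(-.757),np.sin(-.757)])
for i in range(1,17):
    t=-.757-i*np.radians(5);q=B+.18*np.array([np.cos(t),np.sin(t)]);print(i,round(t,3),((q-p)/.06).round(3));p=q
```

```text
1 -0.844 [-0.188 -0.182]
2 -0.932 [-0.203 -0.165]
3 -1.019 [-0.217 -0.147]
4 -1.106 [-0.229 -0.127]
5 -1.193 [-0.239 -0.107]
6 -1.281 [-0.247 -0.086]
7 -1.368 [-0.254 -0.064]
8 -1.455 [-0.258 -0.042]
9 -1.542 [-0.261 -0.019]
10 -1.63 [-0.262  0.004]
11 -1.717 [-0.26   0.027]
12 -1.804 [-0.257  0.049]
13 -1.891 [-0.252  0.072]
14 -1.979 [-0.245  0.093]
15 -2.066 [-0.235  0.114]
16 -2.153 [-0.225  0.134]
```

```bash
python3 -m crank '[[[-0.09,-0.09,0,0,0,-0.5,44],[-0.1,-0.09,0,0,0,-0.5,44],[-0.1,-0.08,0,0,0,-0.5,44],[-0.1,-0.08,0,0,0,-0.5,44],[-0.11,-0.075,0,0,0,-0.5,44],[-0.11,-0.075,0,0,0,-0.5,44]]]'
python3 -c "
from h import *;st()"
python3 -m crank '[[[-0.114,-0.064,0,0,0,-0.5,44],[-0.115,-0.063,0,0,0,-0.5,44],[-0.119,-0.054,0,0,0,-0.5,44],[-0.12,-0.053,0,0,0,-0.5,44]]]'
python3 -c "
from h import *;st()"
```

```text
clock: 12.18
position: [0.5531, -0.3587, 0.0533]
ee_rot: [0.964, 0.267, 0.002, 0.0]
ft_force: [5.7, 3.6, 1.7]
grip_width: 0.516
t 12.18 p [ 0.5531 -0.3587  0.0533] x [0.857 0.515 0.004] z [ 0.004  0.    -1.   ] F [5.7 3.6 1.7] M [ 0.7  -1.12  0.07] g 0.516 q [ 0.13  0.59  0.52  1.57 -0.33  1.06  1.28]
clock: 12.68
position: [0.5249, -0.3729, 0.0533]
ee_rot: [0.983, 0.182, 0.002, 0.0]
ft_force: [6.1, 2.9, 0.2]
grip_width: 0.517
t 12.68 p [ 0.5249 -0.3729  0.0533] x [0.934 0.359 0.004] z [ 0.004 -0.    -1.   ] F [6.1 2.9 0.2] M [ 0.6  -1.21  0.06] g 0.517 q [ 0.13  0.57  0.57  1.62 -0.35  1.04  1.16]
```

```bash
python3 -m crank '[[[-0.123,-0.044,0,0,0,-0.5,44],[-0.124,-0.042,0,0,0,-0.5,44]]]'
python3 -m crank '[[[-0.126,-0.033,0,0,0,-0.5,44],[-0.128,-0.031,0,0,0,-0.5,44]]]'
python3 -m crank '[[[-0.064,-0.012,0,0,0,-0.25,44],[-0.064,-0.012,0,0,0,-0.25,44]]]'
python3 -m crank '[[[-0.064,-0.01,0,0,0,-0.25,44],[-0.064,-0.008,0,0,0,-0.25,44]]]'
```

```text
clock: 12.92
position: [0.5101, -0.3781, 0.0533]
ee_rot: [0.99, 0.139, 0.002, 0.0]
ft_force: [5.4, 2.8, -0.2]
grip_width: 0.515
clock: 13.18
position: [0.4949, -0.3819, 0.0533]
ee_rot: [0.995, 0.096, 0.002, 0.0]
ft_force: [6.4, 2.8, 0.8]
grip_width: 0.513
clock: 13.42
position: [0.4872, -0.3834, 0.0533]
ee_rot: [0.997, 0.075, 0.002, 0.0]
ft_force: [5.7, 3.1, -0.1]
grip_width: 0.514
clock: 13.68
position: [0.4796, -0.3844, 0.0533]
ee_rot: [0.999, 0.053, 0.002, 0.0]
ft_force: [5.6, 2.3, 0.7]
grip_width: 0.513
```

```bash
python3 -m crank '[[[-0.065,-0.006,0,0,0,-0.25,44],[-0.065,-0.005,0,0,0,-0.25,44]]]'
python3 -m crank '[[[-0.065,-0.004,0,0,0,-0.25,44],[-0.065,-0.003,0,0,0,-0.25,44]]]'
python3 -m crank '[[[-0.065,-0.001,0,0,0,-0.25,44],[-0.065,0.001,0,0,0,-0.25,44]]]'
python3 -c "
from h import *;st()"
```

```text
clock: 13.92
position: [0.4728, -0.385, 0.0535]
ee_rot: [1.0, 0.031, 0.003, 0.0]
ft_force: [9.1, 2.1, -1.1]
grip_width: 0.513
clock: 14.18
position: [0.4652, -0.3855, 0.0535]
ee_rot: [1.0, 0.01, 0.003, 0.0]
ft_force: [11.0, 2.7, -0.6]
grip_width: 0.514
clock: 14.42
position: [0.4575, -0.3856, 0.0535]
ee_rot: [1.0, -0.012, 0.003, 0.0]
ft_force: [11.3, 0.8, -0.4]
grip_width: 0.52
t 14.43 p [ 0.4575 -0.3856  0.0535] x [ 1.    -0.025  0.006] z [ 0.006 -0.001 -1.   ] F [11.3  0.8 -0.4] M [ 0.32 -2.1   0.14] g 0.52 q [ 0.09  0.51  0.68  1.76 -0.37  1.    0.88]
```

```bash
python3 -m crank '[[[-0.065,0.003,0,0,0,-0.3,44],[-0.065,0.006,0,0,0,-0.3,44],[-0.065,0.009,0,0,0,-0.3,44],[-0.065,0.012,0,0,0,-0.3,44]]]'
python3 - <<'E'
from h import *
st();shot("top","t2");crop("t2",340,180,500,330,4,"c4")
E
```

```text
clock: 14.92
position: [0.4421, -0.384, 0.0536]
ee_rot: [0.998, -0.065, 0.003, 0.001]
ft_force: [11.5, 0.8, -2.0]
grip_width: 0.516
t 14.93 p [ 0.4421 -0.384   0.0536] x [ 0.992 -0.129  0.007] z [ 0.007 -0.002 -1.   ] F [11.5  0.8 -2. ] M [ 0.1  -2.36  0.11] g 0.516 q [ 0.07  0.49  0.71  1.79 -0.38  0.99  0.8 ]
```

View pics/c4.png

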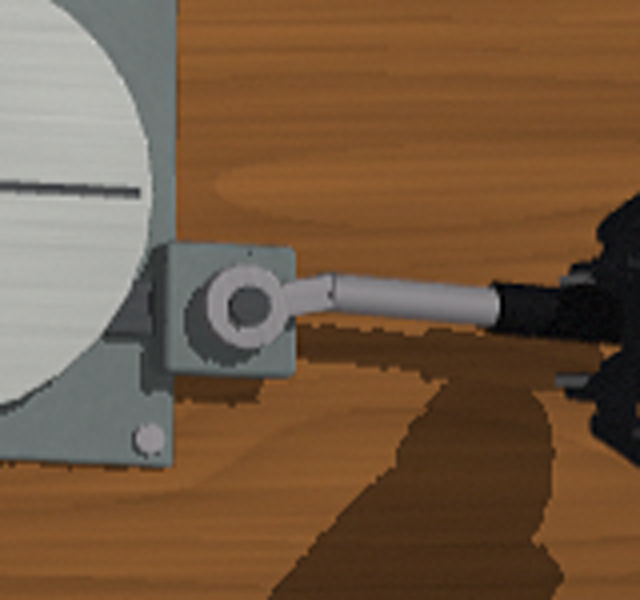

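The head runs (250,306)→(332,287) and the handle (335,291)→(497,309), so the wrench is visibly bent by about 0.25–0.33 rad. I'll add a small margin, hold briefly, then back off.

```bash
python3 -m crank '[[[-0.05,0.006,0,0,0,-0.2,44],[-0.05,0.006,0,0,0,-0.2,44],[0,0,0,0,0,0,44],[0,0,0,0,0,0,44]]]'
python3 - <<'E'
from h import *
shot("top","t3");f=load("t3");crop("t3",340,180,500,330,4,"c5")
E
```

```text
clock: 15.48
position: [0.4363, -0.3831, 0.0536]
ee_rot: [0.997, -0.082, 0.003, 0.0]
ft_force: [11.6, 0.7, -1.8]
grip_width: 0.512
```

View pics/c5.png

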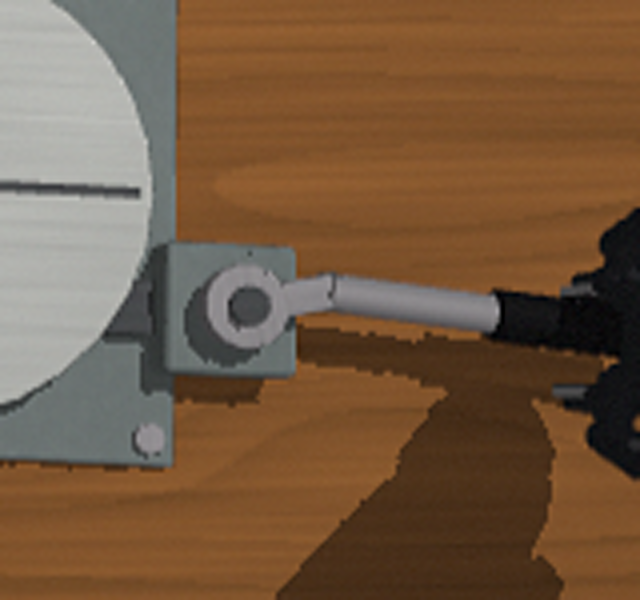

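```bash
python3 -m crank '[[[0.1,-0.01,0,0,0,0.45,44],[0.1,-0.01,0,0,0,0.45,44],[0.1,0,0,0,0,0.45,44],[0.1,0,0,0,0,0.45,44],[0.1,0,0,0,0,0.45,44],[0.1,0,0,0,0,0.45,44],[0.1,0,0,0,0,0.45,44],[0.02,0,0,0,0,0.3,44]]]'
python3 - <<'E'
from h import *
st();shot("wrist","w4")
shot("top","t4");crop("t4",340,180,500,330,4,"c6")
E
```

```text
clock: 16.52
position: [0.4775, -0.3851, 0.0532]
ee_rot: [0.998, 0.069, 0.002, 0.001]
ft_force: [4.2, -1.2, 0.5]
grip_width: 0.517
t 16.52 p [ 0.4775 -0.3851  0.0532] x [0.991 0.137 0.003] z [ 0.004 -0.001 -1.   ] F [ 4.2 -1.2  0.5] M [-0.14 -0.97  0.05] g 0.517 q [ 0.11  0.53  0.63  1.71 -0.36  1.02  1.01]
```

View pics/w4.png

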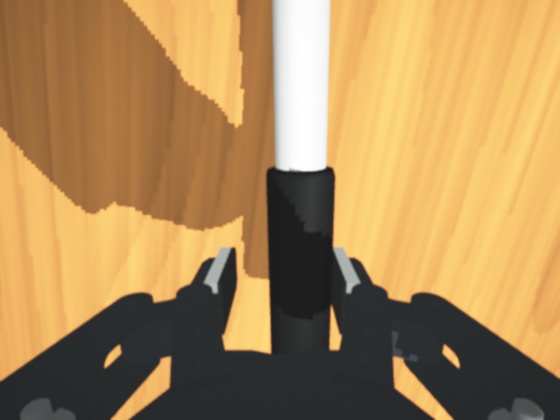

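View pics/c6.png

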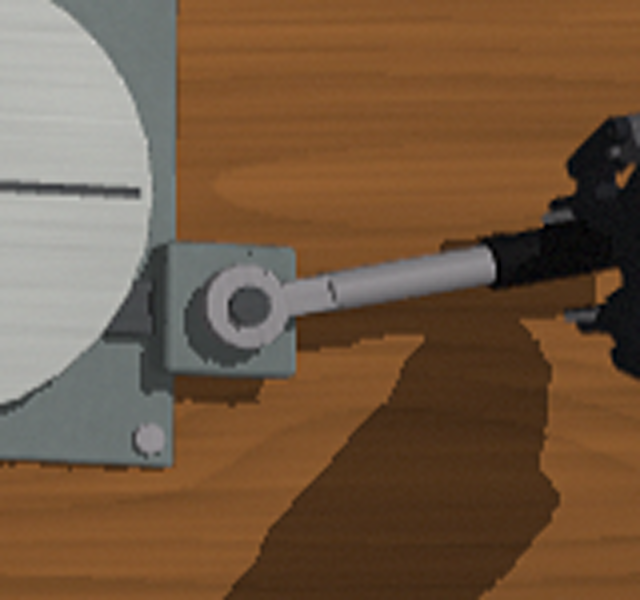

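The wrench is straight again, (285,300)→(490,262). The +x finger still leans on it lightly, so I'll centre, lift off, and go to the hanging caddy.

```bash
python3 -m crank '[[[0.12,0,0,0,0,0,44],[0,0,0,0,0,0,44],[0,0,0.3,0,0,0,50],[0,0,0.8,0,0,0,50],[0,0,0.9,0,0,0,40],[0,0,0.9,0,0,0,40],[0,0,0.9,0,0,0,40],[0,0.3,0.2,0,0,0,40]]]'
python3 - <<'E'
from h import *
st();shot("top","t5");crop("t5",340,180,500,330,4,"c7")
E
```

```text
clock: 17.62
position: [0.4825, -0.3689, 0.2971]
ee_rot: [0.998, 0.067, 0.002, 0.002]
ft_force: [0.5, 0.7, -0.7]
grip_width: 0.466
t 17.62 p [ 0.4825 -0.3689  0.2971] x [0.991 0.134 0.004] z [ 0.005 -0.004 -1.   ] F [ 0.5  0.7 -0.7] M [ 0.02 -0.03  0.05] g 0.466 q [ 0.01  0.31  0.73  1.45 -0.2   1.46  0.87]
```

View pics/t5.png

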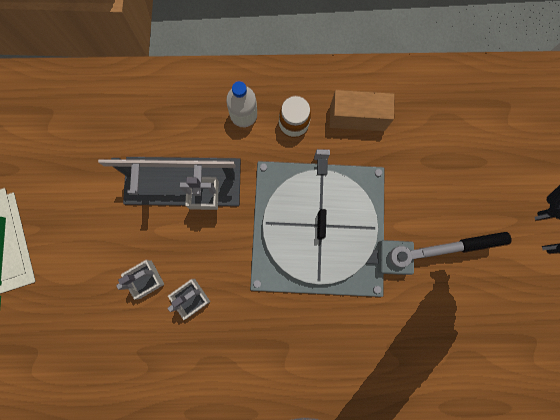

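The wrench is free and straight, (402,257)→(510,239). The disc pointer (322,160) is at the post, and the caddies haven't moved. On to the hanging caddy.

```bash
python3 -m crank '[[[0.15,0.8,0,0,0,-0.2,40],[0.15,0.8,0,0,0,-0.2,40],[0.15,0.8,0,0,0,-0.2,40],[0.15,0.8,0,0,0,-0.2,40],[0.15,0.8,0,0,0,-0.2,40],[0.15,0.8,0,0,0,-0.2,40],[0.15,0.8,0,0,0,-0.2,40],[0.15,0.8,0,0,0,-0.1,40]]]'
python3 -m crank '[[[0.15,0.8,0,0,0,0,40],[0.15,0.8,0,0,0,0,40],[0.15,0.8,0,0,0,0,40],[0.15,0.6,0,0,0,0,40],[0,0,0,0,0,0,40],[0,0,0,0,0,0,40]]]'
python3 - <<'E'
from h import *
st();shot("wrist","w5");f=load("w5");C=cloud(f);Q=C.reshape(-1,3)
q=Q[(Q[:,2]>.203)&(Q[:,2]<.218)&(abs(Q[:,0]-.595)<.04)&(abs(Q[:,1]-.2)<.04)]
print(len(q)); print(cv2.minAreaRect(q[:,:2].astype(np.float32)*1000),q.mean(0))
E
```

```text
clock: 18.68
position: [0.5549, 0.0183, 0.2922]
ee_rot: [1.0, 0.003, -0.0, -0.0]
ft_force: [0.9, 0.3, -0.3]
grip_width: 0.466
clock: 19.42
position: [0.5912, 0.196, 0.2919]
ee_rot: [1.0, 0.003, -0.0, 0.001]
ft_force: [-0.1, -1.4, -0.1]
grip_width: 0.468
t 19.43 p [0.5912 0.196  0.2919] x [ 1.     0.005 -0.   ] z [-0.    -0.001 -1.   ] F [-0.1 -1.4 -0.1] M [0.01 0.03 0.03] g 0.468 q [-0.7   0.31  0.4   1.39 -0.12  1.46 -0.3 ]
431
((596.986572265625, 203.7029571533203), (11.89559555053711, 20.1584529876709), 0.22045071423053741) [0.59676147 0.20465942 0.20944802]
```

View pics/w5.png

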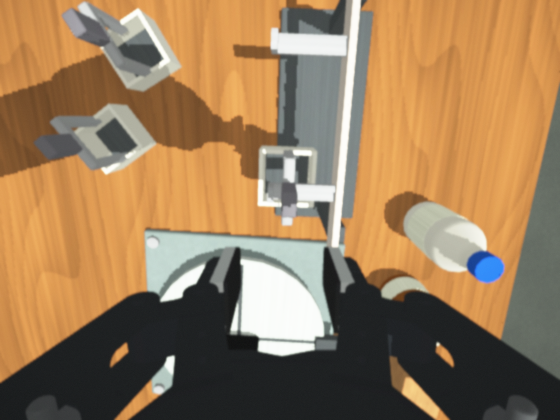

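The tab (290,205 in the picture) measures at (0.596, 0.203), top at z 0.21. I'll align and descend.

```bash
python3 -m crank '[[[0.08,0.12,-0.2,0,0,0,34],[0,0,-0.6,0,0,0,34],[0,0,-0.6,0,0,0,34],[0,0,-0.5,0,0,0,34],[0,0,0,0,0,0,34],[0,0,0,0,0,0,34]]]'
python3 -c "
from h import *;st()"
python3 -m crank '[[[0,0,0,0,0,0,5],[0,0,0,0,0,0,5],[0,0,0,0,0,0,5],[0,0,0,0,0,0,5]]]' 60
python3 -c "
from h import *;st()"
```

```text
clock: 20.23
position: [0.5966, 0.2046, 0.1791]
ee_rot: [1.0, 0.003, 0.001, -0.0]
ft_force: [-0.5, 0.3, -0.3]
grip_width: 0.401
t 20.23 p [0.5966 0.2046 0.1791] x [1.    0.006 0.001] z [ 0.001  0.001 -1.   ] F [-0.5  0.3 -0.3] M [ 0.01 -0.01  0.02] g 0.401 q [-0.69  0.39  0.38  1.54 -0.15  1.25 -0.29]
clock: 20.72
position: [0.5967, 0.2049, 0.1795]
ee_rot: [1.0, 0.003, 0.001, -0.001]
ft_force: [-0.9, -0.1, 6.0]
grip_width: 0.13
t 20.73 p [0.5967 0.2049 0.1795] x [1.    0.007 0.002] z [ 0.002  0.001 -1.   ] F [-0.9 -0.1  6. ] M [-0.16  0.21  0.06] g 0.13 q [-0.69  0.38  0.38  1.54 -0.15  1.25 -0.29]
```

```bash
python3 -m crank '[[[0,0,0.15,0,0,0,5],[0,0,0.15,0,0,0,5],[0,0,0.15,0,0,0,5],[0,0,0.1,0,0,0,5],[0,0,0,0,0,0,5]]]' 100
python3 -m crank '[[[-0.15,0,0,0,0,0,5],[-0.3,0,0,0,0,0,5],[-0.3,0,0,0,0,0,5],[-0.3,0,0,0,0,0,5],[-0.3,0,0,0,0,0,5],[-0.1,0,0.2,0,0,0,5],[0,0,0.4,0,0,0,5],[0,0,0.6,0,0,0,5]]]'
python3 -c "
from h import *;st()
shot('scene','s1')"
```

```text
clock: 21.35
position: [0.5962, 0.2048, 0.2115]
ee_rot: [1.0, 0.003, 0.0, -0.0]
ft_force: [0.1, -0.4, -1.8]
grip_width: 0.124
clock: 22.35
position: [0.5086, 0.2045, 0.2838]
ee_rot: [1.0, 0.003, -0.0, 0.0]
ft_force: [-0.3, 1.0, -1.2]
grip_width: 0.123
t 22.35 p [0.5086 0.2045 0.2838] x [ 1.     0.007 -0.001] z [-0.001 -0.001 -1.   ] F [-0.3  1.  -1.2] M [ 0.05 -0.   -0.04] g 0.123 q [-0.79  0.13  0.37  1.6  -0.05  1.41 -0.42]
```

View pics/s1.png

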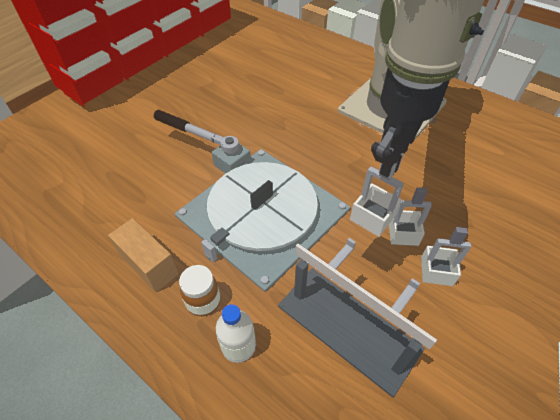

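The caddy (375,200) is held upright and clear of the hooks. Carry it to the far-left quarter.

```bash
python3 -m crank '[[[0,-0.4,0.1,0,0,-0.2,5],[0.1,-0.5,0,0,0,-0.2,5],[0.2,-0.6,0,0,0,-0.2,5],[0.2,-0.6,0,0,0,-0.2,5],[0.2,-0.6,0,0,0,0,5],[0.2,-0.5,0,0,0,0,5],[0.2,-0.2,0,0,0,0,5],[0.03,-0.03,0,0,0,0,5]]]'
python3 -m crank '[[[0,0,-0.1,0,0,0,5],[0,0,-0.3,0,0,0,5],[0,0,-0.4,0,0,0,5],[0,0,-0.4,0,0,0,5],[0,0,-0.3,0,0,0,5],[0,0,-0.2,0,0,0,5],[0,0,0,0,0,0,5]]]'
python3 - <<'E'
from h import *
st();shot("top","t6");crop("t6",240,140,400,300,4,"c8")
E
```

```text
clock: 23.4
position: [0.5771, -0.0016, 0.2888]
ee_rot: [0.999, -0.032, -0.0, 0.0]
ft_force: [0.0, -0.1, -1.8]
grip_width: 0.12
clock: 24.28
position: [0.5763, -0.0009, 0.1862]
ee_rot: [1.0, -0.031, -0.001, 0.0]
ft_force: [-0.1, -0.4, -0.9]
grip_width: 0.121
t 24.27 p [ 0.5763 -0.0009  0.1862] x [ 0.998 -0.063 -0.001] z [-0.001 -0.    -1.   ] F [-0.1 -0.4 -0.9] M [-0.03 -0.01 -0.02] g 0.121 q [-0.52  0.27  0.53  1.68 -0.14  1.23 -0.02]
```

View pics/c8.png

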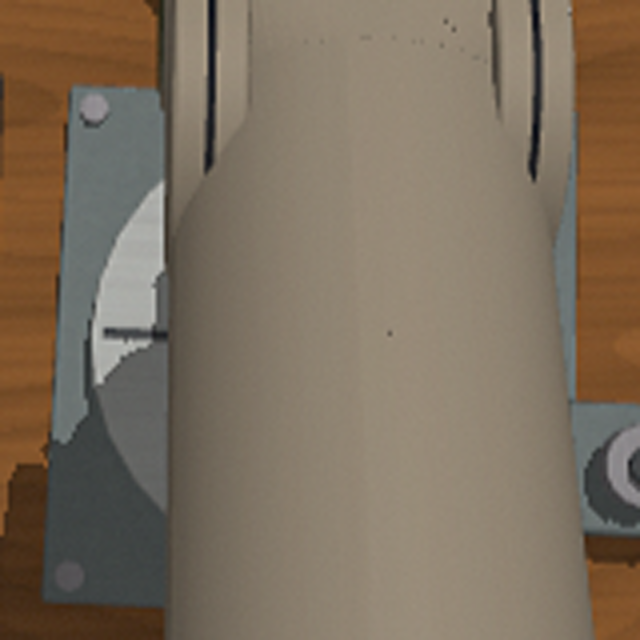

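The arm hides the disc here, so I'll lower by position and force.

```bash
python3 -m crank '[[[0,0,-0.15,0,0,0,5],[0,0,-0.12,0,0,0,5],[0,0,-0.1,0,0,0,5],[0,0,0,0,0,0,5]]]'
python3 -m crank '[[[0,0,-0.03,0,0,0,5],[0,0,0,0,0,0,5]]]'
python3 -m crank '[[[0,0,-0.02,0,0,0,5],[0,0,0,0,0,0,5]]]'
python3 -c "
from h import *;st()
shot('wrist','w6');shot('scene','s2')"
```

```text
clock: 24.82
position: [0.5764, -0.0011, 0.1642]
ee_rot: [1.0, -0.031, -0.0, 0.0]
ft_force: [-1.0, -0.4, -2.1]
grip_width: 0.122
clock: 25.08
position: [0.5768, -0.0011, 0.163]
ee_rot: [1.0, -0.031, 0.0, -0.0]
ft_force: [-0.2, -0.5, -1.3]
grip_width: 0.121
clock: 25.32
position: [0.5768, -0.0011, 0.1617]
ee_rot: [1.0, -0.031, 0.0, -0.0]
ft_force: [-1.0, 0.6, -1.5]
grip_width: 0.122
t 25.32 p [ 0.5768 -0.0011  0.1617] x [ 0.998 -0.063  0.   ] z [ 0.  0. -1.] F [-1.   0.6 -1.5] M [-0.01 -0.03  0.05] g 0.122 q [-0.52  0.29  0.52  1.71 -0.16  1.18 -0.01]
```

View pics/w6.png

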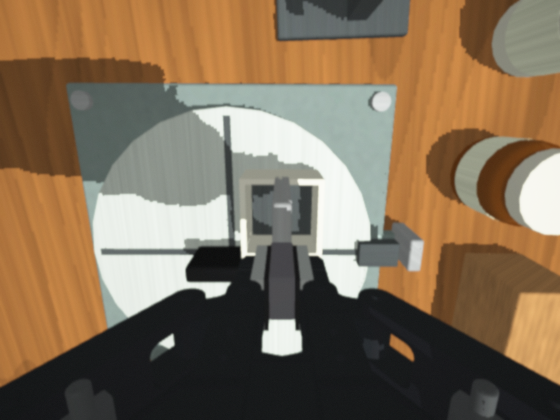

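View pics/s2.png

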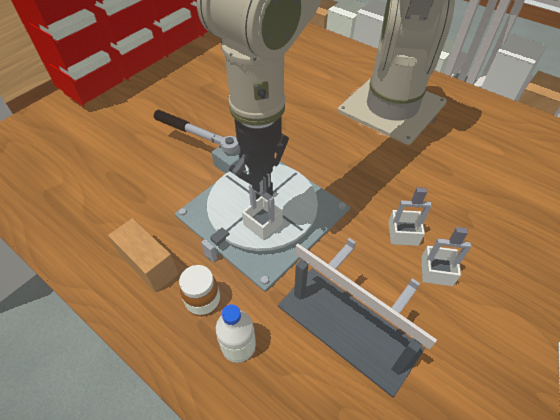

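The bin (240–322, 175–255) sits in the far-left quarter, right of the y line and above the x line. Lower until contact.

```bash
python3 -m crank '[[[0,0,-0.02,0,0,0,5],[0,0,0,0,0,0,5]]]'
python3 -m crank '[[[0,0,-0.02,0,0,0,5],[0,0,0,0,0,0,5]]]'
python3 -m crank '[[[0,0,-0.02,0,0,0,5],[0,0,0,0,0,0,5]]]'
```

```text
clock: 25.68
position: [0.5771, -0.0013, 0.1616]
ee_rot: [0.999, -0.032, 0.001, -0.0]
ft_force: [-2.0, -0.8, 7.6]
grip_width: 0.123
clock: 25.92
position: [0.5774, -0.0013, 0.1616]
ee_rot: [0.999, -0.032, 0.001, -0.001]
ft_force: [-7.5, -0.0, 16.8]
grip_width: 0.125
clock: 26.18
position: [0.5777, -0.0014, 0.1616]
ee_rot: [0.999, -0.032, 0.001, -0.001]
ft_force: [-9.5, 0.1, 27.2]
grip_width: 0.125
```

```bash
python3 -m crank '[[[0,0,0.05,0,0,0,5],[0,0,0,0,0,0,5],[0,0,0,0,0,0,34],[0,0,0,0,0,0,34],[0,0,0,0,0,0,34],[0,0,0.3,0,0,0,34],[0,0,0.6,0,0,0,34],[0,0,0.9,0,0,0,34]]]'
python3 -m crank '[[[0,0.3,0.3,0,0,0.5,34],[-0.2,0.6,0,0,0,0.8,34],[-0.3,0.8,0,0,0,0.9,34],[-0.4,0.9,0,0,0,1,34],[-0.4,0.9,0,0,0,1,34],[-0.4,0.9,0,0,0,1,34],[-0.4,0.9,0,0,0,1,34],[-0.4,0.5,0,0,0,0.3,34]]]'
python3 - <<'E'
from h import *
st();shot("top","t7");crop("t7",240,140,400,300,4,"c9");shot("wrist","w7")
for t in("t7","w7"):
  C=cloud(load(t)).reshape(-1,3)
  for n,x,y,z in(("H",.577,-.002,.192),("A",.4215,.337,.15),("B",.3787,.2378,.15)):
    q=C[(abs(C[:,2]-z)<.008)&(np.hypot(C[:,0]-x,C[:,1]-y)<.04)]
    if len(q)>10: print(t,n,len(q),cv2.minAreaRect(q[:,:2].astype(np.float32)*1000),q[:,2].mean())
E
```

```text
clock: 27.18
position: [0.5761, -0.0011, 0.2705]
ee_rot: [1.0, -0.032, -0.001, 0.0]
ft_force: [0.8, 0.3, 0.5]
grip_width: 0.403
clock: 28.18
position: [0.4245, 0.3501, 0.2872]
ee_rot: [0.968, 0.252, -0.0, -0.0]
ft_force: [0.3, 0.8, 0.2]
grip_width: 0.398
t 28.18 p [0.4245 0.3501 0.2872] x [ 0.873  0.488 -0.   ] z [-0.  0. -1.] F [0.3 0.8 0.2] M [ 0.   -0.04  0.01] g 0.398 q [-0.96  0.14  0.21  1.59 -0.03  1.42 -0.24]
t7 H 76 ((575.487548828125, -3.1618690490722656), (18.504119873046875, 11.657379150390625), 87.40972137451172) 0.19073977563337763
t7 A 78 ((421.53955078125, 337.0076904296875), (11.849185943603516, 19.504589080810547), 28.712730407714844) 0.14884320859845948
t7 B 75 ((378.6204833984375, 237.6680145263672), (11.743959426879883, 20.682403564453125), 34.309261322021484) 0.14939626225855004
w7 A 264 ((422.2938537597656, 338.9908142089844), (10.348247528076172, 19.961938858032227), 29.58251953125) 0.149447024884084
w7 B 281 ((379.5511169433594, 239.50347900390625), (12.30997371673584, 20.040895462036133), 33.37146759033203) 0.14861457471137118
```

View pics/c9.png

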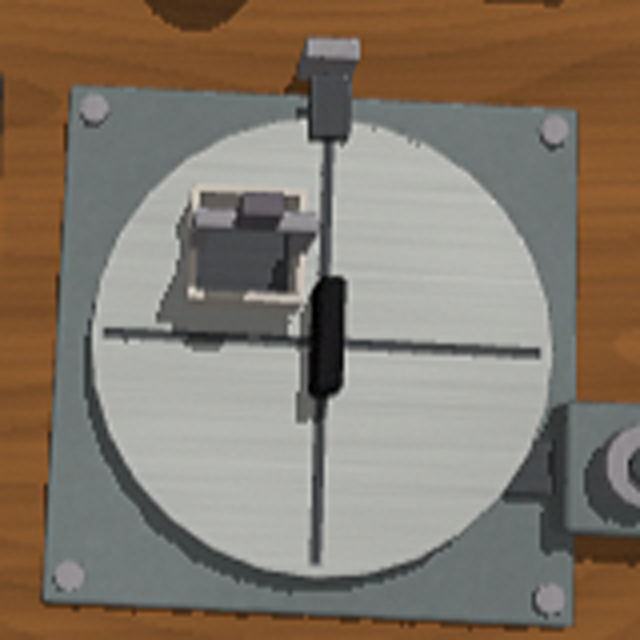

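View pics/w7.png

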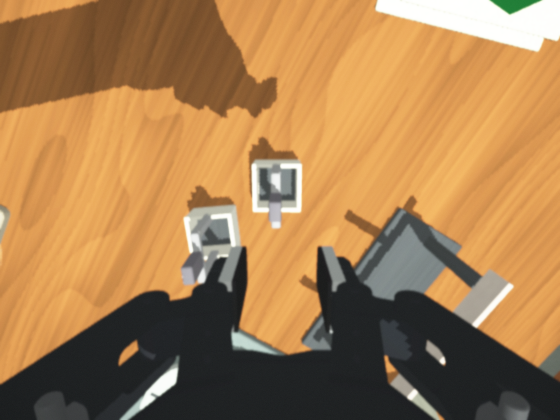

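Caddy H stands at (0.5755, -0.003), about 1 mm from its target and clear of the lines. Caddy A is unmoved at (0.422, 0.338) and the tool is already nearly above it.

```bash
python3 -m crank '[[[-0.04,-0.2,-0.3,0,0,0,36],[0,0,-0.7,0,0,0,36],[0,0,-0.8,0,0,0,36],[0,0,-0.7,0,0,0,36],[0,0,-0.3,0,0,0,36],[0,0,0,0,0,0,36]]]'
python3 -c "
from h import *;st()"
python3 -m crank '[[[0,0,0,0,0,0,5],[0,0,0,0,0,0,5],[0,0,0,0,0,0,5],[0,0,0,0,0,0,5]]]' 60
python3 -c "
from h import *;st()"
```

```text
clock: 29.02
position: [0.4243, 0.3346, 0.119]
ee_rot: [0.968, 0.249, -0.0, 0.0]
ft_force: [-0.0, -0.7, 1.3]
grip_width: 0.417
t 29.02 p [0.4243 0.3346 0.119 ] x [ 0.876  0.483 -0.001] z [-0.001 -0.001 -1.   ] F [-0.  -0.7  1.3] M [ 0.03 -0.04 -0.01] g 0.417 q [-0.94  0.24  0.21  1.83 -0.06  1.08 -0.2 ]
clock: 29.52
position: [0.425, 0.3357, 0.1209]
ee_rot: [0.968, 0.25, 0.001, -0.001]
ft_force: [-2.7, 0.1, 6.2]
grip_width: 0.129
t 29.52 p [0.425  0.3357 0.1209] x [0.875 0.483 0.003] z [ 0.002  0.002 -1.   ] F [-2.7  0.1  6.2] M [-0.23  0.39  0.  ] g 0.129 q [-0.94  0.24  0.21  1.83 -0.06  1.08 -0.2 ]
```

```bash
python3 -m crank '[[[0,0,0.2,0,0,0,5],[0,0,0.4,0,0,0,5],[0,0,0.5,0,0,0,5],[0,0,0.6,0,0,0,5],[0,-0.1,0.6,0,0,0,5],[0,-0.2,0.6,0,0,0,5],[0,-0.4,0.5,0,0,0,5],[0,-0.5,0.2,0,0,0,5]]]' 100
python3 -c "
from h import *;st()"
python3 -m crank '[[[0.1,-0.6,0,0,0,-0.5,5],[0.2,-0.7,0,0,0,-0.9,5],[0.3,-0.7,0,0,0,-0.9,5],[0.3,-0.7,0,0,0,-0.9,5],[0.3,-0.7,0,0,0,-0.9,5],[0.3,-0.7,0,0,0,-0.9,5],[0.3,-0.7,0,0,0,-0.9,5],[0.3,-0.6,0,0,0,-0.6,5]]]'
python3 -m crank '[[[0.2,-0.4,0,0,0,0,5],[0.1,-0.2,0,0,0,0,5],[0,0,0,0,0,0,5],[0,0,0,0,0,0,5]]]'
python3 -c "
from h import *;st()"
```

```text
clock: 30.52
position: [0.4246, 0.2626, 0.3378]
ee_rot: [0.968, 0.25, 0.001, -0.001]
ft_force: [1.1, -0.5, -2.4]
grip_width: 0.122
t 30.52 p [0.4246 0.2626 0.3378] x [0.875 0.484 0.003] z [ 0.002  0.002 -1.   ] F [ 1.1 -0.5 -2.4] M [-0.05  0.02  0.02] g 0.122 q [-0.9   0.    0.26  1.62 -0.    1.51 -0.14]
clock: 31.52
position: [0.55, -0.0643, 0.3348]
ee_rot: [0.999, -0.034, -0.0, 0.0]
ft_force: [-0.4, 0.5, -1.7]
grip_width: 0.125
clock: 32.02
position: [0.5681, -0.096, 0.335]
ee_rot: [1.0, -0.031, -0.0, -0.0]
ft_force: [0.4, -0.0, -1.0]
grip_width: 0.12
t 32.02 p [ 0.5681 -0.096   0.335 ] x [ 0.998 -0.062 -0.   ] z [-0.     0.001 -1.   ] F [ 0.4 -0.  -1. ] M [-0.05  0.07 -0.  ] g 0.12 q [-0.46  0.21  0.66  1.45 -0.13  1.53  0.13]
```

```bash
python3 -m crank '[[[0.03,-0.03,-0.2,0,0,0,5],[0,0,-0.4,0,0,0,5],[0,0,-0.5,0,0,0,5],[0,0,-0.5,0,0,0,5],[0,0,-0.4,0,0,0,5],[0,0,-0.3,0,0,0,5],[0,0,-0.2,0,0,0,5],[0,0,0,0,0,0,5]]]'
python3 -c "
from h import *;st()
shot('wrist','w8')"
```

```text
clock: 33.02
position: [0.5699, -0.0987, 0.1846]
ee_rot: [1.0, -0.031, -0.0, 0.0]
ft_force: [-0.7, 0.6, -1.5]
grip_width: 0.121
t 33.02 p [ 0.5699 -0.0987  0.1846] x [ 0.998 -0.063 -0.001] z [-0.001 -0.    -1.   ] F [-0.7  0.6 -1.5] M [ 0.01 -0.06  0.01] g 0.121 q [-0.44  0.29  0.64  1.68 -0.18  1.23  0.18]
```

View pics/w8.png

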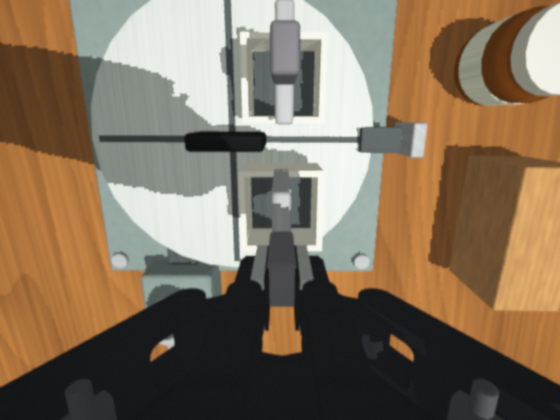

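The held bin (240–322, 170–250) is below the x line and in column with the first caddy. Lower until contact.

```bash
python3 -m crank '[[[0,0,-0.15,0,0,0,5],[0,0,-0.1,0,0,0,5],[0,0,-0.06,0,0,0,5],[0,0,0,0,0,0,5]]]'
python3 -m crank '[[[0,0,-0.03,0,0,0,5],[0,0,0,0,0,0,5]]]'
python3 -m crank '[[[0,0,-0.02,0,0,0,5],[0,0,0,0,0,0,5]]]'
python3 -m crank '[[[0,0,-0.02,0,0,0,5],[0,0,0,0,0,0,5]]]'
```

```text
clock: 33.58
position: [0.57, -0.0989, 0.1662]
ee_rot: [1.0, -0.031, -0.0, 0.0]
ft_force: [1.1, -0.1, -2.4]
grip_width: 0.119
clock: 33.83
position: [0.5702, -0.0989, 0.1647]
ee_rot: [1.0, -0.031, 0.0, -0.0]
ft_force: [0.3, -0.2, -2.1]
grip_width: 0.123
clock: 34.08
position: [0.5701, -0.0989, 0.1635]
ee_rot: [1.0, -0.031, -0.0, -0.0]
ft_force: [-0.7, 0.8, -2.9]
grip_width: 0.118
clock: 34.33
position: [0.5704, -0.099, 0.1631]
ee_rot: [1.0, -0.032, 0.0, -0.0]
ft_force: [-2.4, 1.2, 5.3]
grip_width: 0.122
```

```bash
python3 -m crank '[[[0,0,0,0,0,0,34],[0,0,0,0,0,0,34],[0,0,0,0,0,0,34],[0,0,0.3,0,0,0,34],[0,0,0.6,0,0,0,34],[0,0,0.8,0,0,0,34],[0,0,0.6,0,0,0,34]]]'
python3 -m crank '[[[-0.2,0.2,0,0,0,0.9,34],[-0.4,0.6,0,0,0,1,34],[-0.4,0.7,0,0,0,1,34],[-0.4,0.7,0,0,0,1,34],[-0.4,0.8,0,0,0,1,34],[-0.4,0.8,0,0,0,1,34],[-0.4,0.8,0,0,0,0.8,34],[-0.4,0.8,0,0,0,0.7,34]]]'
python3 -m crank '[[[-0.15,0.15,0,0,0,0,34],[0,0,0,0,0,0,34],[0,0,0,0,0,0,34]]]'
python3 - <<'E'
from h import *
st();shot("top","t8");crop("t8",240,140,400,300,4,"c10");shot("wrist","w9")
for t in("t8","w9"):
  C=cloud(load(t)).reshape(-1,3)
  for n,x,y,z in(("H",.577,-.002,.192),("A",.570,-.095,.192),("B",.3787,.2378,.15)):
    q=C[(abs(C[:,2]-z)<.008)&(np.hypot(C[:,0]-x,C[:,1]-y)<.04)]
    if len(q)>10: print(t,n,len(q),cv2.minAreaRect(q[:,:2].astype(np.float32)*1000),q[:,2].mean())
E
```

```text
clock: 35.2
position: [0.5704, -0.0993, 0.3038]
ee_rot: [0.999, -0.032, 0.001, -0.0]
ft_force: [0.3, 0.7, -0.8]
grip_width: 0.403
clock: 36.2
position: [0.3894, 0.2263, 0.3019]
ee_rot: [0.958, 0.288, 0.001, -0.0]
ft_force: [1.1, 1.0, 0.9]
grip_width: 0.395
clock: 36.58
position: [0.3821, 0.2327, 0.3008]
ee_rot: [0.958, 0.286, 0.0, -0.0]
ft_force: [0.8, -0.7, 1.7]
grip_width: 0.393
t 36.58 p [0.3821 0.2327 0.3008] x [0.836 0.548 0.001] z [ 0.001  0.    -1.   ] F [ 0.8 -0.7  1.7] M [-0.01  0.03 -0.08] g 0.393 q [-0.9  -0.11  0.23  1.8   0.03  1.45 -0.09]
t8 H 74 ((575.3336181640625, -3.2038726806640625), (18.562288284301758, 11.816482543945312), 88.1419677734375) 0.19105531554829397
t8 A 73 ((568.4934692382812, -95.48880767822266), (18.386629104614258, 10.90083122253418), 88.30308532714844) 0.1903371148555965
t8 B 76 ((378.5792236328125, 237.64767456054688), (11.667020797729492, 19.775497436523438), 34.486446380615234) 0.14930526316148124
w9 B 266 ((379.361328125, 238.9151153564453), (11.526283264160156, 19.876089096069336), 33.22624206542969) 0.14939364208944747
```

View pics/t8.png

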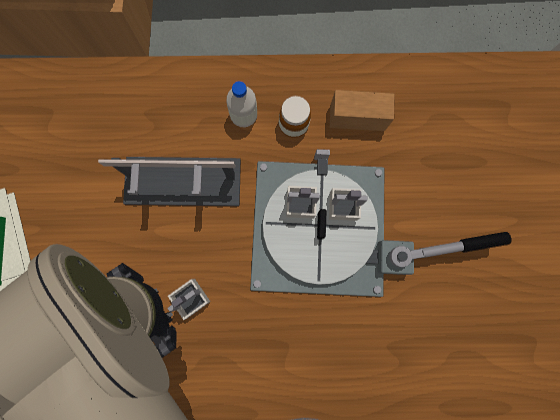

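View pics/w9.png

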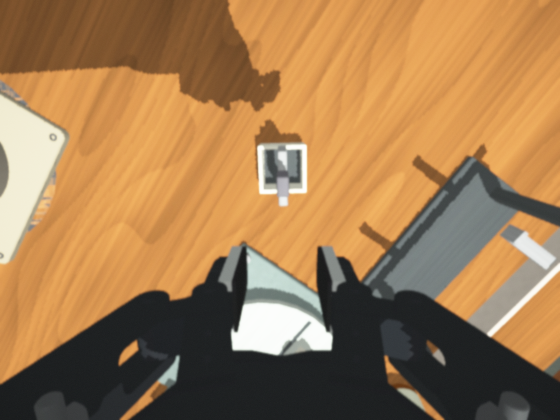

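Both loaded caddies are well placed. B is still at (0.379, 0.238), with the tool above it.

```bash
python3 -m crank '[[[-0.05,0.09,-0.4,0,0,0,36],[0,0,-0.7,0,0,0,36],[0,0,-0.8,0,0,0,36],[0,0,-0.7,0,0,0,36],[0,0,-0.4,0,0,0,36],[0,0,0,0,0,0,36]]]'
python3 -c "
from h import *;st()"
python3 -m crank '[[[0,0,0,0,0,0,5],[0,0,0,0,0,0,5],[0,0,0,0,0,0,5],[0,0,0,0,0,0,5]]]' 60
python3 -c "
from h import *;st()"
```

```text
clock: 37.42
position: [0.3778, 0.2381, 0.1191]
ee_rot: [0.958, 0.287, -0.001, 0.001]
ft_force: [-0.7, 0.1, 1.4]
grip_width: 0.422
t 37.42 p [0.3778 0.2381 0.1191] x [ 0.836  0.549 -0.003] z [-0.002 -0.002 -1.   ] F [-0.7  0.1  1.4] M [-0.01 -0.05  0.03] g 0.422 q [-0.9   0.04  0.24  2.06 -0.01  1.05 -0.07]
clock: 37.92
position: [0.3792, 0.2401, 0.1218]
ee_rot: [0.958, 0.287, 0.001, -0.001]
ft_force: [1.2, 0.1, 8.0]
grip_width: 0.129
t 37.92 p [0.3792 0.2401 0.1218] x [0.835 0.55  0.003] z [ 0.002  0.002 -1.   ] F [1.2 0.1 8. ] M [-0.23 -0.03  0.03] g 0.129 q [-0.9   0.03  0.24  2.05 -0.01  1.05 -0.07]
```

```bash
python3 -m crank '[[[0,0,0.2,0,0,0,5],[0,0,0.4,0,0,0,5],[0,0,0.5,0,0,0,5],[0,0,0.5,0,0,0,5],[0.05,-0.2,0.4,0,0,-0.7,5],[0.1,-0.4,0.1,0,0,-0.8,5],[0.2,-0.5,0,0,0,-0.9,5],[0.2,-0.5,0,0,0,-0.9,5]]]' 100
python3 -m crank '[[[0.2,-0.5,0,0,0,-0.9,5],[0.2,-0.5,0,0,0,-0.9,5],[0.3,-0.5,0,0,0,-0.9,5],[0.3,-0.4,0,0,0,-0.9,5],[0.2,-0.4,0,0,0,-0.5,5],[0,-0.03,0,0,0,0,5],[0,0,0,0,0,0,5],[0,0,0,0,0,0,5]]]'
python3 -c "
from h import *;st()"
```

```text
clock: 38.92
position: [0.4116, 0.1405, 0.2454]
ee_rot: [0.99, 0.144, -0.001, 0.0]
ft_force: [-0.0, -0.4, -2.2]
grip_width: 0.118
clock: 39.92
position: [0.4829, 0.0044, 0.2463]
ee_rot: [1.0, -0.031, -0.0, -0.0]
ft_force: [-0.6, 0.2, -2.6]
grip_width: 0.122
t 39.92 p [0.4829 0.0044 0.2463] x [ 0.998 -0.061 -0.   ] z [-0.  0. -1.] F [-0.6  0.2 -2.6] M [0.03 0.07 0.01] g 0.122 q [-0.63 -0.02  0.53  1.83  0.01  1.33 -0.17]
```

```bash
python3 -m crank '[[[0.02,0,-0.3,0,0,0,5],[0,0,-0.4,0,0,0,5],[0,0,-0.2,0,0,0,5],[0,0,-0.1,0,0,0,5],[0,0,0,0,0,0,5]]]'
python3 -c "
from h import *;st()
shot('wrist','w10')"
```

```text
clock: 40.55
position: [0.4844, 0.0038, 0.1865]
ee_rot: [1.0, -0.031, 0.0, -0.0]
ft_force: [0.0, -0.2, -2.0]
grip_width: 0.119
t 40.55 p [0.4844 0.0038 0.1865] x [ 0.998 -0.063  0.   ] z [ 0. -0. -1.] F [ 0.  -0.2 -2. ] M [-0.03 -0.03  0.01] g 0.119 q [-0.62  0.04  0.54  1.91 -0.02  1.2  -0.14]
```

View pics/w10.png

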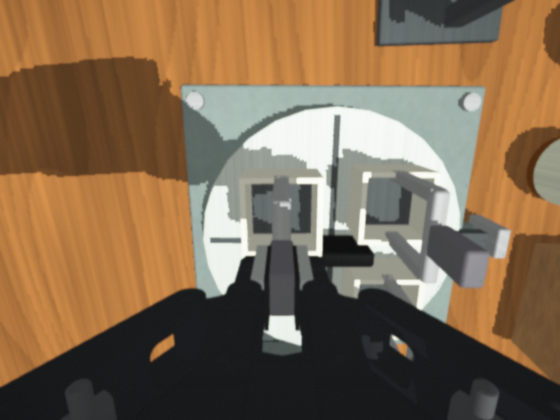

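The held bin (240–322, 175–255) is left of the y line and clear of the neighbour at (360–440). Lower.

```bash
python3 -m crank '[[[0,0,-0.16,0,0,0,5],[0,0,-0.1,0,0,0,5],[0,0,-0.07,0,0,0,5],[0,0,0,0,0,0,5]]]'
python3 -m crank '[[[0,0,-0.03,0,0,0,5],[0,0,0,0,0,0,5]]]'
python3 -m crank '[[[0,0,-0.02,0,0,0,5],[0,0,0,0,0,0,5]]]'
python3 -m crank '[[[0,0,-0.02,0,0,0,5],[0,0,0,0,0,0,5]]]'
```

```text
clock: 41.1
position: [0.4842, 0.0037, 0.1662]
ee_rot: [1.0, -0.031, -0.0, 0.0]
ft_force: [-0.2, 0.2, -2.6]
grip_width: 0.117
clock: 41.35
position: [0.4844, 0.0037, 0.1648]
ee_rot: [1.0, -0.031, 0.0, -0.0]
ft_force: [0.4, -0.2, -2.1]
grip_width: 0.122
clock: 41.6
position: [0.4847, 0.0037, 0.1639]
ee_rot: [1.0, -0.032, 0.0, -0.0]
ft_force: [-0.4, -0.6, 1.4]
grip_width: 0.125
clock: 41.85
position: [0.485, 0.0038, 0.1639]
ee_rot: [1.0, -0.031, 0.001, -0.0]
ft_force: [-4.7, 0.1, 16.0]
grip_width: 0.126
```

Contact. Release, rise and retreat to the robot's left, then check everything.

```bash
python3 -m crank '[[[0,0,0.02,0,0,0,34],[0,0,0,0,0,0,34],[0,0,0,0,0,0,34],[0,0,0.3,0,0,0,34],[0,0,0.6,0,0,0,34],[0,0,0.8,0,0,0,34],[0,0,0.6,0,0,0,34]]]'
python3 -m crank '[[[-0.1,0.4,0,0,0,0,34],[-0.1,0.8,0,0,0,0,34],[-0.1,0.8,0,0,0,0,34],[-0.1,0.8,0,0,0,0,34],[0,0.8,0,0,0,0,34],[0,0.8,0,0,0,0,34],[0,0.6,0,0,0,0,34],[0,0,0,0,0,0,34]]]'
python3 - <<'E'
from h import *
st();shot("top","t9");crop("t9",240,140,400,300,4,"c11")
C=cloud(load("t9")).reshape(-1,3);c=np.array([.5268,-.046]);w=-.064
for n,x,y in(("H",.577,-.002),("A",.570,-.095),("B",.485,.003)):
    q=C[(abs(C[:,2]-.192)<.008)&(np.hypot(C[:,0]-x,C[:,1]-y)<.04)]
    r=cv2.minAreaRect(q[:,:2].astype(np.float32)*1000);d=np.array(r[0])/1e3-c
    print(n,r,q[:,2].mean(),"disc frame",d[0]*np.cos(w)+d[1]*np.sin(w),-d[0]*np.sin(w)+d[1]*np.cos(w),np.hypot(*d))
shot("scene","s3")
E
```

```text
clock: 42.72
position: [0.4845, 0.0036, 0.3033]
ee_rot: [1.0, -0.032, 0.001, -0.0]
ft_force: [1.6, 0.4, -0.2]
grip_width: 0.4
clock: 43.72
position: [0.4592, 0.3067, 0.3004]
ee_rot: [1.0, -0.029, -0.001, 0.0]
ft_force: [-0.6, -0.4, 0.2]
grip_width: 0.399
t 43.73 p [0.4592 0.3067 0.3004] x [ 0.998 -0.058 -0.001] z [-0.001 -0.001 -1.   ] F [-0.6 -0.4  0.2] M [-0.03  0.02  0.03] g 0.399 q [-0.9   0.14  0.26  1.56 -0.04  1.45 -0.7 ]
H ((575.0795288085938, -3.2647705078125), (18.634010314941406, 11.786046028137207), 89.79667663574219) 0.19097210848966548 disc frame 0.045447498139638415 0.04573551852310544 0.06447645106339024
A ((568.205810546875, -94.91070556640625), (19.4304256439209, 11.141217231750488), 87.41329956054688) 0.19116699074711127 disc frame 0.04444918904020238 -0.046162407429809586 0.06408352569925742
B ((0.0, 0.0), (0.0, 0.0), 0.0) nan disc frame -0.5286634724505094 0.012213635681873641 0.5288045385584357<stdin>:7: RuntimeWarning: Mean of empty slice.
  ret = ret.dtype.type(ret / rcount)
```

View pics/c11.png

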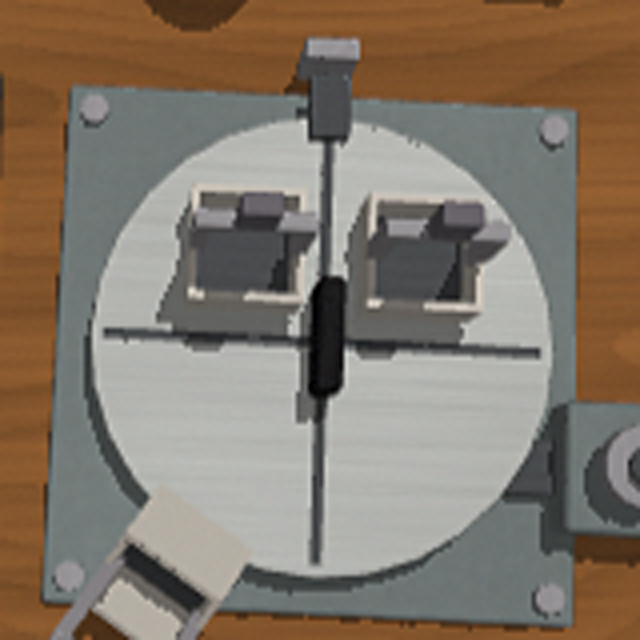

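View pics/s3.png

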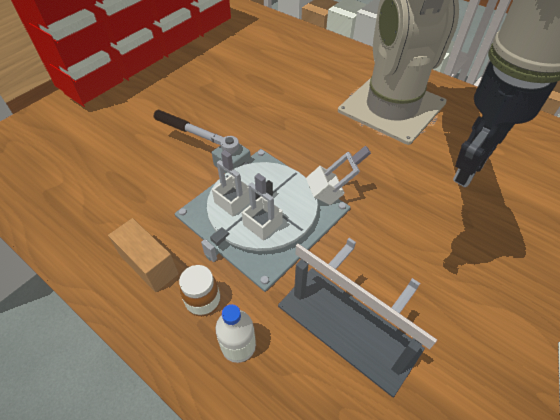

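View pics/t9.png

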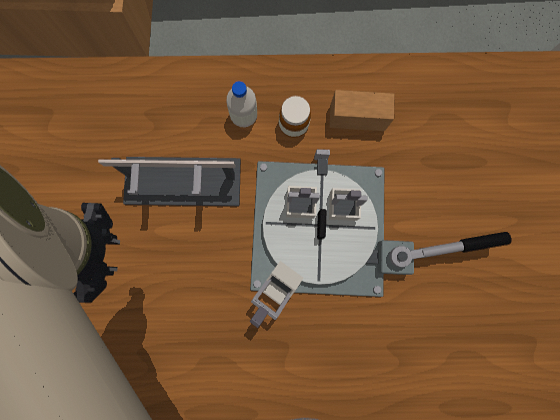

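Caddy B has toppled: it leans off the near edge of the disc, with the bin at about (283,278) and the tab at (258,320) in the top view. I'll look closer from the wrist before mending it.

```bash
python3 - <<'E'
from h import *
f=load("t9");C=cloud(f)
for u,v in((283,270),(298,273),(280,285),(272,297),(258,316),(262,322),(252,322),(270,310),(300,282),(268,283)): print((u,v),C[v,u].round(3))
crop("t9",235,245,315,345,7,"c12")
E
python3 -m crank '[[[0,-0.6,0,0,0,0,34],[0,-0.8,0,0,0,0,34],[-0.1,-0.8,0,0,0,0,34],[-0.1,-0.8,0,0,0,0,34],[-0.2,-0.7,0,0,0,0,34],[-0.2,-0.6,0,0,0,0,34],[0,-0.2,0,0,0,0,34],[0,0,0,0,0,0,34]]]'
python3 - <<'E'
from h import *
st();shot("wrist","w11")
E
```

```text
(283, 270) [0.434 0.037 0.066]
(298, 273) [0.428 0.005 0.044]
(280, 285) [0.403 0.044 0.026]
(272, 297) [0.379 0.061 0.044]
(258, 316) [0.349 0.088 0.133]
(262, 322) [0.42  0.06  0.994]
(252, 322) [0.338 0.099 0.139]
(270, 310) [0.358 0.065 0.112]
(300, 282) [0.409 0.003 0.065]
(268, 283) [0.408 0.069 0.07 ]
clock: 44.82
position: [0.4244, 0.0329, 0.3017]
ee_rot: [0.999, -0.033, 0.0, -0.0]
ft_force: [0.3, 0.7, 0.1]
grip_width: 0.397
t 44.83 p [0.4244 0.0329 0.3017] x [ 0.998 -0.065  0.001] z [ 0.001  0.001 -1.   ] F [0.3 0.7 0.1] M [-0.01  0.    0.01] g 0.397 q [-0.69 -0.19  0.44  1.85  0.08  1.46 -0.33]
```

View pics/w11.png

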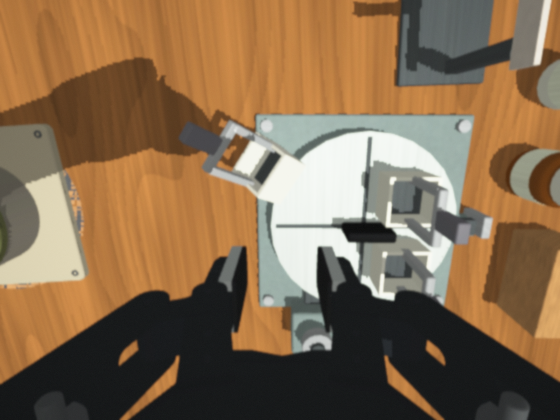

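View pics/c12.png

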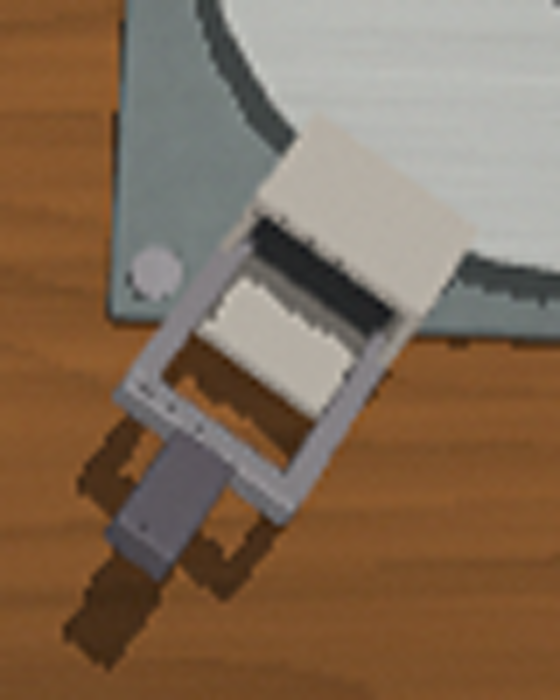

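Run:
```python
from h import *
f=load("t9");C=cloud(f)
# plane of light wall: polygon in crop coords
poly=np.array([(322,130),(460,235),(410,300),(265,205)])/7+np.array([235,245])
m=np.zeros(C.shape[:2],np.uint8);cv2.fillPoly(m,[poly.round().astype(np.int32)],1)
P=C[m>0];c=P.mean(0);U,S,V=np.linalg.svd(P-c);print("wall",c,V[2],S,len(P))
for k in[(322,125),(468,235),(408,308),(258,205),(180,435),(232,470),(160,575),(110,530),(170,505),(120,390),(280,515),(285,490),(150,360)]:
    u,v=int(round(235+k[0]/7)),int(round(245+k[1]/7));print(k,C[v,u].round(3))
f=load("w11");C=cloud(f)
for u,v in((195,138),(185,135),(205,150),(190,150),(240,130),(210,165),(235,183),(225,150),(275,190),(265,165),(290,165),(255,155)): print((u,v),C[v,u].round(3))
crop("w11",150,90,350,260,4,"c13")
```

```text
wall [0.42171139 0.02968267 0.07414361] [-0.81462089  0.57817807 -0.04585762] [0.93561065 0.27820912 0.13804804] 337
(322, 125) [0.449 0.041 0.057]
(468, 235) [ 0.415 -0.002  0.058]
(408, 308) [0.396 0.019 0.086]
(258, 205) [0.426 0.06  0.084]
(180, 435) [0.364 0.083 0.116]
(232, 470) [0.354 0.069 0.114]
(160, 575) [0.329 0.088 0.134]
(110, 530) [0.34  0.101 0.14 ]
(170, 505) [0.347 0.086 0.136]
(120, 390) [0.375 0.1   0.113]
(280, 515) [0.34  0.056 0.11 ]
(285, 490) [0.348 0.054 0.112]
(150, 360) [0.384 0.092 0.105]
(195, 138) [0.346 0.089 0.137]
(185, 135) [0.339 0.093 0.145]
(205, 150) [0.351 0.076 0.125]
(190, 150) [ 0.299  0.068 -0.   ]
(240, 130) [0.385 0.093 0.104]
(210, 165) [0.352 0.06  0.115]
(235, 183) [0.357 0.017 0.   ]
(225, 150) [0.348 0.065 0.001]
(275, 190) [0.416 0.019 0.071]
(265, 165) [0.404 0.044 0.026]
(290, 165) [0.436 0.048 0.072]
(255, 155) [0.392 0.059 0.035]
```

View pics/c13.png

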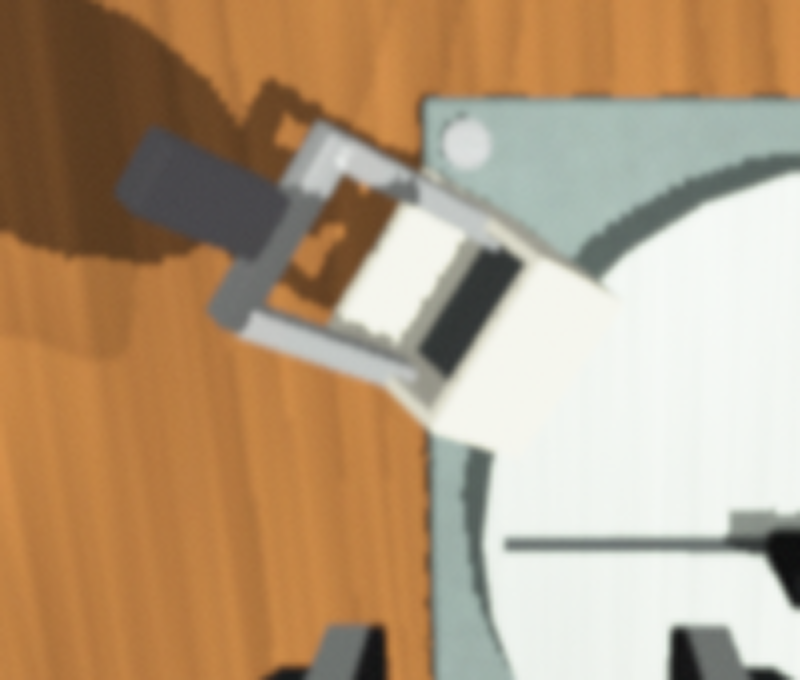

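The cloud shows the caddy tilted about 47°. Its lower base edge is on the stand plate and its base leans on the disc rim, with the tab end at (0.336,0.095,0.139). I'll grip the tab across its 20 mm width with the tool tilted inward, lift it, and right it on the open table. First yaw and tilt above it.

```bash
python3 -m crank '[[[-0.1,0.1,0,0,0,1,45],[-0.1,0.1,0,0,0,1,45],[-0.1,0.1,0,0,0,1,45],[-0.1,0.1,0,0,0,1,45],[-0.1,0.1,0,0,0,1,45],[-0.1,0.05,0,0,0,1,45],[-0.1,0.05,0,0,0,1,45],[-0.1,0,0,0,0,1,45]]]'
python3 -m crank '[[[-0.1,0,0,0,0,1,45],[0,0,0,0,0,1,45],[0,0,0,0,0,1,45],[0,0,-0.2,0.617,0.787,0,45],[0,0,-0.2,0.617,0.787,0,45],[0,0,-0.2,0.617,0.787,0,45],[0,0,-0.2,0.617,0.787,0,45],[0,0,-0.2,0.617,0.787,0,45]]]'
python3 -m crank '[[[0,0,0,0,0,0,45],[0,0,0,0,0,0,45]]]'
python3 - <<'E'
from h import *
st();shot("wrist","w12");shot("scene","s4");crop("s4",280,120,480,260,4,"c14")
E
```

```text
clock: 45.88
position: [0.3762, 0.0711, 0.3014]
ee_rot: [0.949, 0.315, -0.0, 0.0]
ft_force: [0.0, 0.7, 0.1]
grip_width: 0.526
clock: 46.88
position: [0.3707, 0.0709, 0.2412]
ee_rot: [0.879, 0.424, -0.096, -0.195]
ft_force: [-0.3, 0.5, -0.6]
grip_width: 0.526
clock: 47.12
position: [0.3705, 0.0703, 0.2417]
ee_rot: [0.88, 0.424, -0.096, -0.193]
ft_force: [0.4, -0.3, 0.5]
grip_width: 0.531
t 47.12 p [0.3705 0.0703 0.2417] x [ 0.623  0.783 -0.004] z [-0.332  0.259 -0.907] F [ 0.4 -0.3  0.5] M [-0.27 -0.33  0.02] g 0.531 q [-0.83  0.01  0.8   1.88 -0.28  1.59  0.9 ]
```

View pics/w12.png

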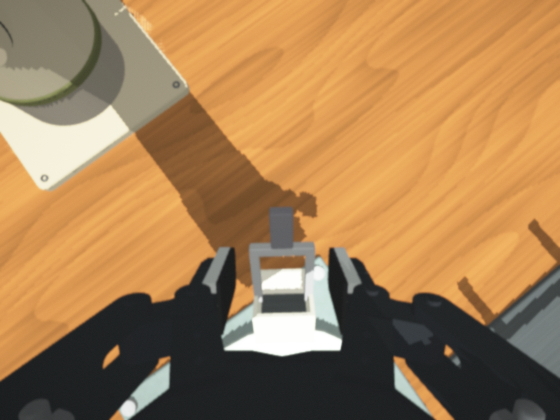

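View pics/c14.png

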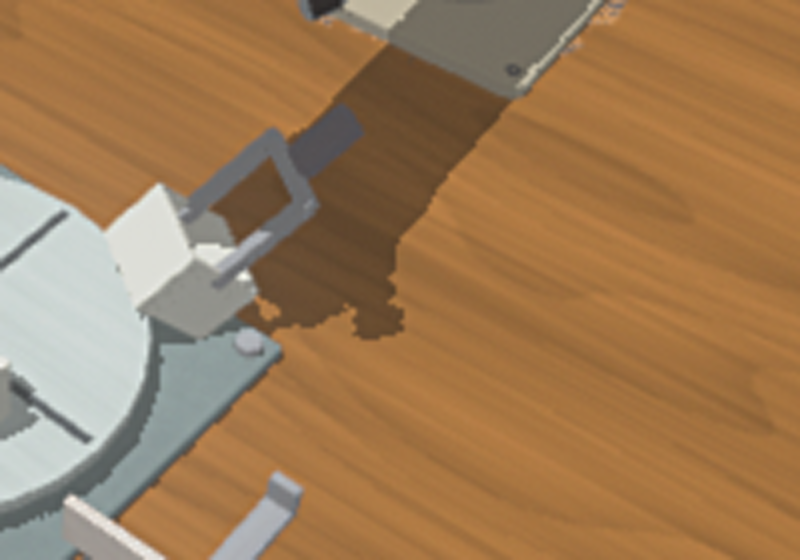

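The tab (270–294, 207–245) lies centred between the jaws (column 282) and aligned. The scene view confirms the bin is leaning on the rim.

Run:
```python
from h import *
f=load("w12");C=cloud(f)
for u,v in((282,210),(282,218),(282,228),(282,238),(282,248),(258,248),(306,248)): print((u,v),C[v,u].round(4))
a=C[238,282]-C[216,282];a/=np.linalg.norm(a);print(a)
```

```text
(282, 210) [0.3385 0.0965 0.142 ]
(282, 218) [0.3438 0.0924 0.1422]
(282, 228) [0.3497 0.0876 0.1351]
(282, 238) [0.3558 0.0827 0.1255]
(282, 248) [0.3623 0.0775 0.1169]
(258, 248) [0.3488 0.0607 0.1145]
(306, 248) [0.3756 0.0944 0.1142]
[ 0.52282895 -0.41944741 -0.74210091]
```

```bash
python3 -m crank '[[[-0.1,0.08,-0.4,0,0,0,45],[-0.1,0.09,-0.4,0,0,0,45],[-0.12,0.1,-0.4,0,0,0,45],[-0.11,0.09,-0.4,0,0,0,45],[0,0,0,0,0,0,45]]]'
python3 -m crank '[[[-0.11,0.09,-0.4,0,0,0,45],[0,0,-0.05,0,0,0,45],[0,0,0,0,0,0,45]]]'
python3 - <<'E'
from h import *
st();shot("wrist","w13")
E
```

```text
clock: 47.85
position: [0.3435, 0.0918, 0.1453]
ee_rot: [0.879, 0.424, -0.096, -0.194]
ft_force: [-0.6, 0.2, 0.1]
grip_width: 0.526
clock: 48.22
position: [0.3387, 0.0966, 0.1196]
ee_rot: [0.88, 0.423, -0.095, -0.194]
ft_force: [-0.0, 0.7, -1.0]
grip_width: 0.529
t 48.23 p [0.3387 0.0966 0.1196] x [ 0.623  0.782 -0.003] z [-0.332  0.261 -0.907] F [-0.   0.7 -1. ] M [-0.31 -0.37 -0.02] g 0.529 q [-0.85  0.1   0.77  2.1  -0.37  1.33  0.99]
```

View pics/w13.png

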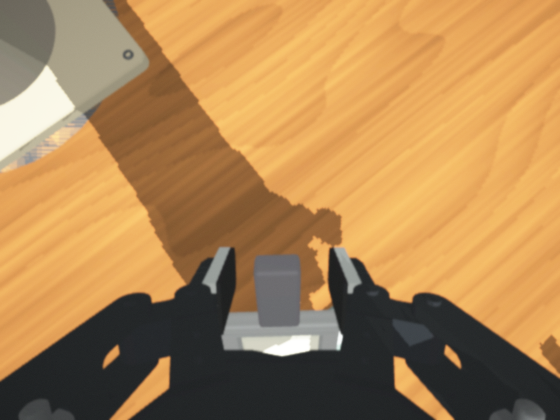

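The tab (255–300, 255–325) is between the fingers. Close and lift gently.

```bash
python3 -m crank '[[[0,0,0,0,0,0,10],[0,0,0,0,0,0,10],[0,0,0,0,0,0,10],[0,0,0,0,0,0,10]]]' 60
python3 -m crank '[[[0,0,0.1,0,0,0,10],[0,0,0.2,0,0,0,10],[0,0,0.3,0,0,0,10],[0,0,0.4,0,0,0,10],[0,0,0.4,0,0,0,10],[0,0,0.3,0,0,0,10],[0,0,0,0,0,0,10]]]' 80
python3 - <<'E'
from h import *
st();shot("scene","s5");crop("s5",280,60,480,200,4,"c15")
E
```

```text
clock: 48.78
position: [0.3381, 0.097, 0.1188]
ee_rot: [0.88, 0.423, -0.095, -0.194]
ft_force: [-1.0, 1.9, 4.5]
grip_width: 0.219
clock: 49.65
position: [0.3386, 0.0968, 0.2217]
ee_rot: [0.88, 0.424, -0.094, -0.194]
ft_force: [0.9, -0.8, -1.9]
grip_width: 0.215
t 49.65 p [0.3386 0.0968 0.2217] x [ 0.623  0.782 -0.001] z [-0.33   0.262 -0.907] F [ 0.9 -0.8 -1.9] M [-0.23 -0.43  0.07] g 0.215 q [-0.88 -0.08  0.75  1.98 -0.26  1.52  0.81]
```

View pics/s5.png

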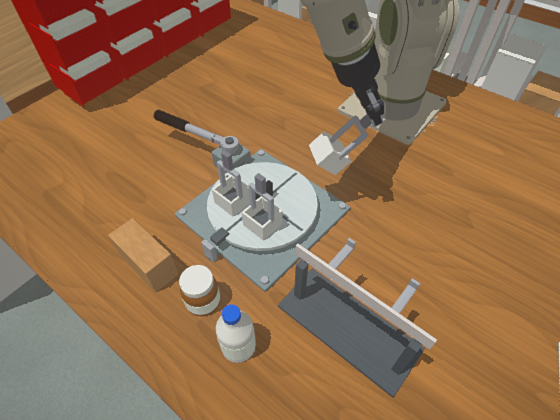

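It is held and lifted. Move it to open table at the left, tilting it closer to upright on the way.

```bash
python3 -m crank '[[[0.1,0.3,0,0,0,0,10],[0.15,0.3,0,0,0,0,10],[0.15,0.3,0,0.617,0.787,0,10],[0.15,0.3,0,0.617,0.787,0,10],[0.15,0.3,0,0.617,0.787,0,10],[0.15,0.3,0,0.617,0.787,0,10],[0.15,0.3,0,0.617,0.787,0,10],[0.15,0.3,0,0,0,0,10]]]' 80
python3 -m crank '[[[0.1,0.2,0,0,0,0,10],[0,0,0,0,0,0,10],[0,0,0,0,0,0,10]]]'
python3 - <<'E'
from h import *
st();shot("scene","s6");crop("s6",340,80,500,220,4,"c16");shot("top","t10")
E
```

```text
clock: 50.7
position: [0.4075, 0.2416, 0.218]
ee_rot: [0.817, 0.392, -0.188, -0.379]
ft_force: [0.7, -1.0, -2.7]
grip_width: 0.215
clock: 51.08
position: [0.4128, 0.2525, 0.2211]
ee_rot: [0.817, 0.393, -0.186, -0.379]
ft_force: [-0.6, -0.3, -2.0]
grip_width: 0.214
t 51.08 p [0.4128 0.2525 0.2211] x [ 0.622  0.783 -0.006] z [-0.602  0.473 -0.644] F [-0.6 -0.3 -2. ] M [-0.65 -0.78  0.04] g 0.214 q [-0.74  0.51  0.7   1.64 -0.84  1.85  0.99]
```

View pics/c16.png

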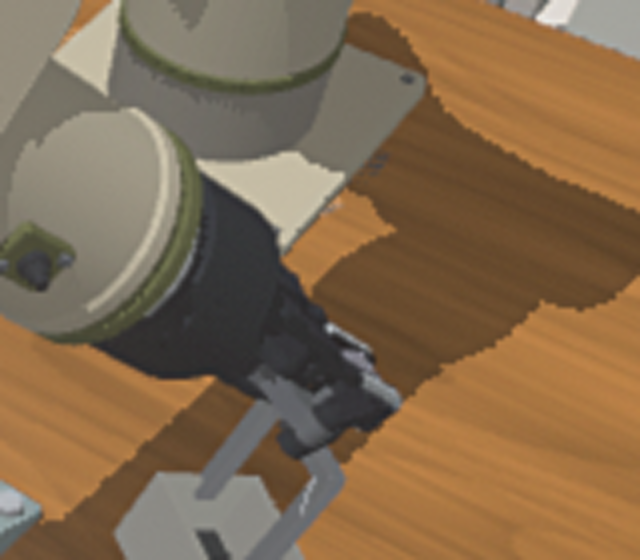

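View pics/t10.png

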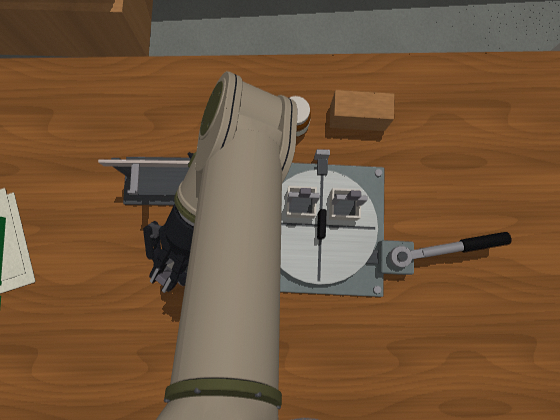

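The caddy is now about 25° off upright, hanging over open table. Lower until its edge touches.

```bash
python3 -m crank '[[[0,0,-0.2,0,0,0,10],[0,0,-0.3,0,0,0,10],[0,0,-0.3,0,0,0,10],[0,0,-0.3,0,0,0,10],[0,0,-0.2,0,0,0,10],[0,0,-0.1,0,0,0,10],[0,0,0,0,0,0,10]]]'
python3 - <<'E'
from h import *
st();shot("scene","s7");crop("s7",360,120,520,260,4,"c17")
E
```

```text
clock: 52.05
position: [0.413, 0.2527, 0.1364]
ee_rot: [0.817, 0.393, -0.187, -0.379]
ft_force: [-0.1, 0.4, -2.4]
grip_width: 0.216
t 52.05 p [0.413  0.2527 0.1364] x [ 0.622  0.783 -0.007] z [-0.603  0.473 -0.643] F [-0.1  0.4 -2.4] M [-0.64 -0.88 -0.  ] g 0.216 q [-0.72  0.63  0.66  1.69 -0.87  1.75  1.1 ]
```

View pics/c17.png

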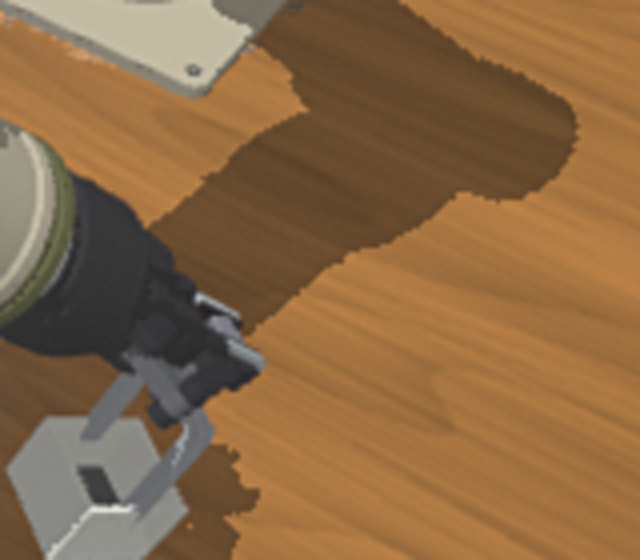

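```bash
python3 -m crank '[[[0,0,-0.1,0,0,0,10],[0,0,-0.07,0,0,0,10],[0,0,0,0,0,0,10]]]'
python3 -m crank '[[[0,0,-0.04,0,0,0,10],[0,0,-0.04,0,0,0,10],[0,0,0,0,0,0,10]]]'
python3 -m crank '[[[0,0,-0.04,0,0,0,10],[0,0,-0.04,0,0,0,10],[0,0,0,0,0,0,10]]]'
```

```text
clock: 52.48
position: [0.4127, 0.2542, 0.1316]
ee_rot: [0.814, 0.394, -0.186, -0.383]
ft_force: [-5.1, -2.3, 35.7]
grip_width: 0.213
clock: 52.85
position: [0.4126, 0.2553, 0.1304]
ee_rot: [0.813, 0.395, -0.186, -0.385]
ft_force: [-8.2, -3.0, 60.6]
grip_width: 0.209
clock: 53.22
position: [0.4124, 0.2555, 0.1264]
ee_rot: [0.813, 0.395, -0.186, -0.386]
ft_force: [-9.0, -2.8, 65.0]
grip_width: 0.215
```

```bash
python3 -m crank '[[[0,0,0.08,0,0,0,10],[0,0,0.05,0,0,0,10],[0,0,0,0,0,0,10]]]'
python3 - <<'E'
from h import *
st();shot("wrist","w14");shot("scene","s8")
E
```

```text
clock: 53.6
position: [0.4132, 0.2538, 0.127]
ee_rot: [0.816, 0.394, -0.186, -0.381]
ft_force: [-2.0, 0.9, 13.2]
grip_width: 0.217
t 53.6 p [0.4132 0.2538 0.127 ] x [ 0.621  0.784 -0.003] z [-0.603  0.475 -0.641] F [-2.   0.9 13.2] M [ 1.06  1.19 -0.02] g 0.217 q [-0.71  0.64  0.66  1.7  -0.88  1.74  1.11]
```

View pics/w14.png

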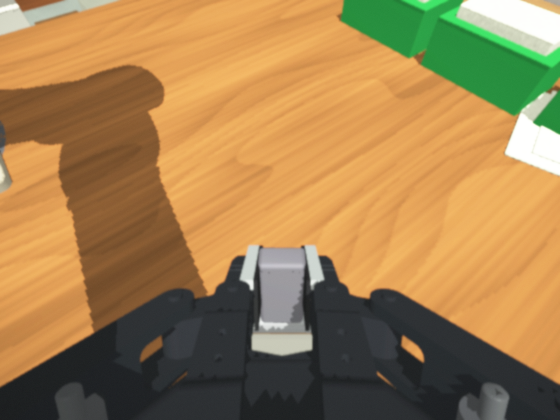

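View pics/s8.png

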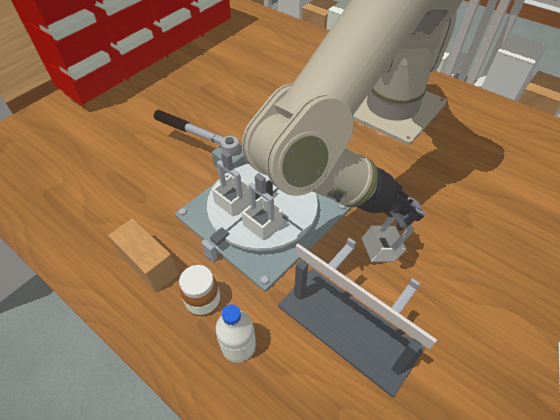

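The caddy (385,243) stands on one edge, leaning about 20°. Rotate it another 10° about that edge, then let it settle.

```bash
python3 -m crank '[[[0.08,-0.06,0.02,0.31,0.39,0,10],[0.08,-0.06,0.02,0.31,0.39,0,10],[0.08,-0.06,0.02,0.31,0.39,0,10],[0.08,-0.06,0.01,0.31,0.39,0,10],[0,0,0,0,0,0,10]]]'
python3 - <<'E'
from h import *
st();shot("scene","s9");crop("s9",340,160,480,290,5,"c18")
E
```

```text
clock: 54.32
position: [0.4323, 0.2386, 0.1303]
ee_rot: [0.779, 0.376, -0.22, -0.451]
ft_force: [-1.5, 0.8, 9.1]
grip_width: 0.211
t 54.33 p [0.4323 0.2386 0.1303] x [ 0.62   0.784 -0.004] z [-0.682  0.537 -0.497] F [-1.5  0.8  9.1] M [0.96 1.   0.03] g 0.211 q [-0.58  0.77  0.6   1.59 -0.94  1.91  1.16]
```

View pics/c18.png

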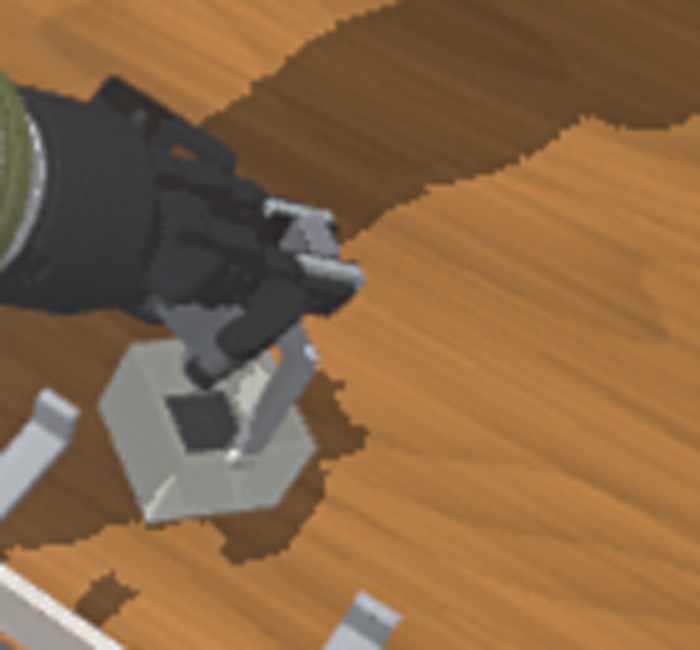

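It's nearly upright. Open, and let it settle.

```bash
python3 -m crank '[[[0,0,0,0,0,0,22],[0,0,0,0,0,0,26],[0,0,0,0,0,0,32],[0,0,0,0,0,0,40],[0,0,0,0,0,0,45]]]' 40
python3 - <<'E'
from h import *
st();shot("scene","s10");crop("s10",340,160,480,290,5,"c19")
E
```

```text
clock: 55.0
position: [0.4321, 0.2383, 0.1287]
ee_rot: [0.78, 0.376, -0.22, -0.449]
ft_force: [-0.1, -0.3, 0.6]
grip_width: 0.53
t 55.0 p [0.4321 0.2383 0.1287] x [ 0.621  0.784 -0.006] z [-0.681  0.535 -0.501] F [-0.1 -0.3  0.6] M [-0.53 -0.74 -0.02] g 0.53 q [-0.58  0.77  0.6   1.59 -0.94  1.91  1.16]
```

View pics/c19.png

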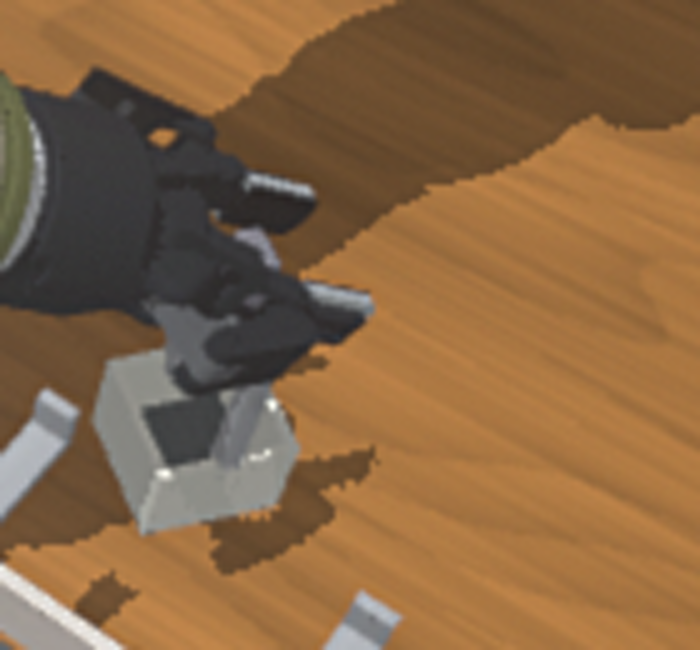

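Caddy B stands upright on the table. Lift straight off and untilt the tool.

```bash
python3 -m crank '[[[0,0,0.2,0,0,0,45],[0,0,0.4,0,0,0,45],[0,0,0.5,0,0,0,45],[0,0,0.5,0,0,0,45],[0,0,0.5,-0.617,-0.787,0,45],[0,0,0.4,-0.617,-0.787,0,45],[0,0,0.3,-0.617,-0.787,0,45],[0,0,0,-0.617,-0.787,0,45]]]'
python3 -m crank '[[[0,0,0,-0.617,-0.787,0,45],[0,0,0,-0.617,-0.787,0,45],[0,0,0,-0.617,-0.787,0,45],[0,0,0,-0.617,-0.787,0,45],[0,0,0,-0.617,-0.787,0,45],[0,0,0,-0.617,-0.787,0,45],[0,0,0,-0.617,-0.787,0,45],[0,0,0,-0.617,-0.787,0,45]]]'
python3 -m crank '[[[0,0,0,0,0,0,45],[0,0,0,0,0,0,45]]]'
python3 - <<'E'
from h import *
st();shot("wrist","w15");shot("top","t11")
for t in("t11","w15"):
    C=cloud(load(t)).reshape(-1,3)
    q=C[(abs(C[:,2]-.15)<.008)&(np.hypot(C[:,0]-.43,C[:,1]-.24)<.07)]
    if len(q)>5: print(t,len(q),cv2.minAreaRect(q[:,:2].astype(np.float32)*1000),q.mean(0))
E
```

```text
clock: 56.05
position: [0.4327, 0.2378, 0.3001]
ee_rot: [0.847, 0.408, -0.148, -0.306]
ft_force: [-0.4, -0.1, -0.3]
grip_width: 0.527
clock: 57.05
position: [0.4322, 0.2378, 0.2985]
ee_rot: [0.901, 0.433, 0.002, 0.0]
ft_force: [-0.3, -0.2, -0.2]
grip_width: 0.524
clock: 57.3
position: [0.4323, 0.2377, 0.2974]
ee_rot: [0.901, 0.433, 0.0, -0.001]
ft_force: [0.3, -0.5, 0.3]
grip_width: 0.527
t 57.3 p [0.4323 0.2377 0.2974] x [0.624 0.781 0.002] z [-0.     0.002 -1.   ] F [ 0.3 -0.5  0.3] M [-0.   -0.02  0.04] g 0.527 q [-1.22 -0.02  0.63  1.72  0.01  1.43  0.3 ]
t11 73 ((458.4059143066406, 215.93946838378906), (20.150156021118164, 12.226280212402344), 52.32926940917969) [0.45832108 0.21545675 0.14921224]
w15 272 ((459.32354736328125, 217.21470642089844), (18.766082763671875, 12.026957511901855), 52.03752136230469) [0.45861539 0.21775857 0.14887502]
```

View pics/t11.png

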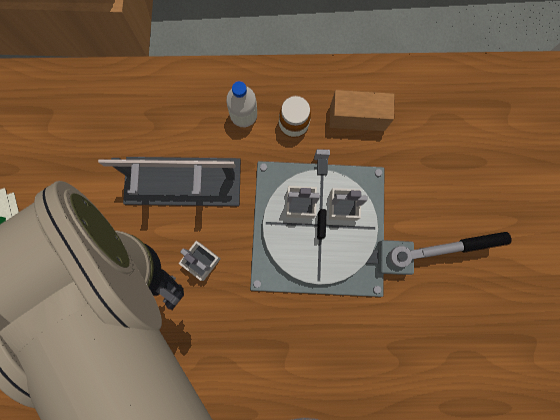

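View pics/w15.png

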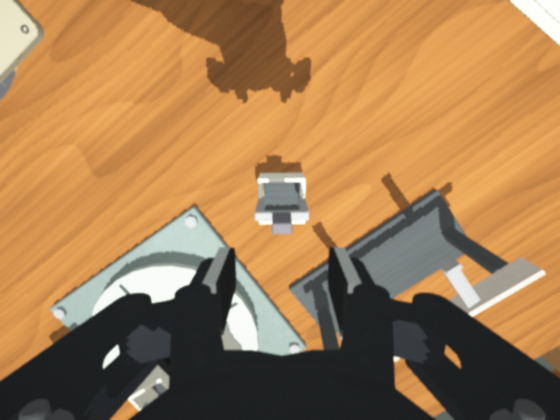

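Caddy B is upright at (0.459, 0.2165), with its 20 mm side along the jaws. Regrasp across that.

```bash
python3 -m crank '[[[0.22,-0.18,-0.2,0,0,0.16,45],[0.22,-0.17,-0.5,0,0,0,45],[0,0,-0.7,0,0,0,45],[0,0,-0.7,0,0,0,45],[0,0,-0.6,0,0,0,45],[0,0,-0.26,0,0,0,45],[0,0,0,0,0,0,45]]]'
python3 -c "
from h import *;st()"
python3 -m crank '[[[0,0,0,0,0,0,12],[0,0,0,0,0,0,12],[0,0,0,0,0,0,12],[0,0,0,0,0,0,12]]]' 60
python3 -c "
from h import *;st()"
```

```text
clock: 58.28
position: [0.4587, 0.2167, 0.1189]
ee_rot: [0.898, 0.44, -0.0, 0.0]
ft_force: [-0.6, 0.7, 0.7]
grip_width: 0.527
t 58.27 p [0.4587 0.2167 0.1189] x [ 0.613  0.79  -0.001] z [ 0.    -0.001 -1.   ] F [-0.6  0.7  0.7] M [-0.   -0.02  0.06] g 0.527 q [-1.14  0.19  0.67  1.93 -0.14  1.06  0.5 ]
clock: 58.78
position: [0.4593, 0.2176, 0.1205]
ee_rot: [0.898, 0.44, 0.001, -0.0]
ft_force: [-1.1, -2.2, 7.3]
grip_width: 0.221
t 58.77 p [0.4593 0.2176 0.1205] x [0.612 0.791 0.003] z [ 0.002  0.002 -1.   ] F [-1.1 -2.2  7.3] M [-0.43  0.28 -0.01] g 0.221 q [-1.14  0.19  0.67  1.93 -0.13  1.06  0.5 ]
```

```bash
python3 -m crank '[[[0,0,0.2,0,0,0,12],[0,0,0.4,0,0,0,12],[0,0,0.5,0,0,0,12],[0,0,0.5,0,0,0,12],[0,-0.2,0.4,0,0,0.8,12],[0,-0.4,0.1,0,0,0.9,12],[0.1,-0.5,0,0,0,0.9,12],[0.1,-0.5,0,0,0,0.9,12]]]' 100
python3 -m crank '[[[0.1,-0.5,0,0,0,0.9,12],[0.1,-0.5,0,0,0,0.9,12],[0,-0.5,0,0,0,0.9,12],[0,-0.4,0,0,0,0.6,12],[0,-0.08,0,0,0,0,12],[0,0,0,0,0,0,12],[0,0,0,0,0,0,12]]]'
python3 -c "
from h import *;st();shot('wrist','w16');shot('scene','s11')"
```

```text
clock: 59.78
position: [0.4707, 0.1204, 0.246]
ee_rot: [0.82, 0.573, 0.001, -0.0]
ft_force: [1.1, -0.3, -1.9]
grip_width: 0.213
clock: 60.65
position: [0.4825, 0.0037, 0.2452]
ee_rot: [0.73, 0.684, 0.001, -0.0]
ft_force: [-0.4, 0.5, -2.0]
grip_width: 0.207
t 60.65 p [0.4825 0.0037 0.2452] x [0.064 0.998 0.001] z [ 0.001  0.001 -1.   ] F [-0.4  0.5 -2. ] M [0.05 0.02 0.06] g 0.207 q [-0.99 -0.04  0.88  1.84  0.03  1.33  1.39]
```

View pics/s11.png

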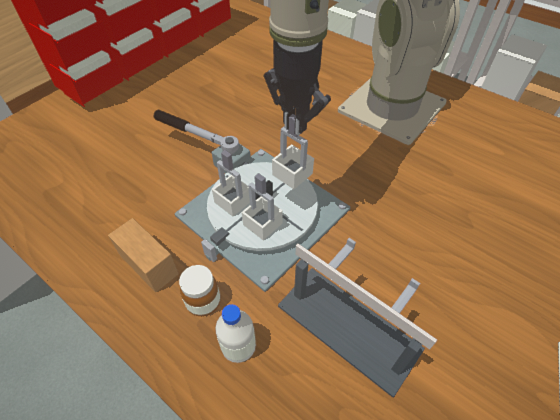

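The caddy is held upright above the near-left quarter (290,165). Lower to contact.

```bash
python3 -m crank '[[[0.025,-0.01,-0.3,0,0,0,12],[0,0,-0.4,0,0,0,12],[0,0,-0.3,0,0,0,12],[0,0,-0.2,0,0,0,12],[0,0,-0.1,0,0,0,12],[0,0,0,0,0,0,12]]]'
python3 -m crank '[[[0,0,-0.03,0,0,0,12],[0,0,0,0,0,0,12]]]'
python3 -m crank '[[[0,0,-0.02,0,0,0,12],[0,0,0,0,0,0,12]]]'
```

```text
clock: 61.5
position: [0.4841, 0.002, 0.1672]
ee_rot: [0.73, 0.684, 0.0, 0.0]
ft_force: [0.2, -0.3, -0.7]
grip_width: 0.212
clock: 61.75
position: [0.4842, 0.0019, 0.1656]
ee_rot: [0.73, 0.684, 0.001, 0.0]
ft_force: [-0.2, -0.1, -1.7]
grip_width: 0.215
clock: 62.0
position: [0.4841, 0.0019, 0.1641]
ee_rot: [0.73, 0.684, 0.001, -0.0]
ft_force: [0.4, 0.1, -2.2]
grip_width: 0.21
```

```bash
python3 -m crank '[[[0,0,-0.02,0,0,0,12],[0,0,0,0,0,0,12]]]'
python3 -m crank '[[[0,0,-0.02,0,0,0,12],[0,0,0,0,0,0,12]]]'
python3 -m crank '[[[0,0,-0.015,0,0,0,12],[0,0,0,0,0,0,12]]]'
```

```text
clock: 62.25
position: [0.484, 0.0019, 0.1629]
ee_rot: [0.73, 0.684, 0.0, -0.0]
ft_force: [-0.1, -1.1, -2.0]
grip_width: 0.213
clock: 62.5
position: [0.4845, 0.0017, 0.1627]
ee_rot: [0.73, 0.683, 0.001, 0.0]
ft_force: [-3.2, -1.8, 10.3]
grip_width: 0.211
clock: 62.75
position: [0.485, 0.0017, 0.1627]
ee_rot: [0.73, 0.683, 0.001, 0.0]
ft_force: [-7.1, -1.0, 21.0]
grip_width: 0.218
```

Contact. Open, look before lifting, then rise slowly.

```bash
python3 -m crank '[[[0,0,0.03,0,0,0,12],[0,0,0,0,0,0,24],[0,0,0,0,0,0,36],[0,0,0,0,0,0,42],[0,0,0,0,0,0,42]]]' 40
python3 -c "
from h import *;st();shot('scene','s12');crop('s12',180,80,360,240,4,'c20')"
```

```text
clock: 63.38
position: [0.484, 0.0019, 0.1626]
ee_rot: [0.73, 0.684, 0.0, -0.0]
ft_force: [0.4, -0.5, 0.3]
grip_width: 0.491
t 63.38 p [0.484  0.0019 0.1626] x [0.065 0.998 0.001] z [ 0.001  0.001 -1.   ] F [ 0.4 -0.5  0.3] M [-0.04 -0.   -0.01] g 0.491 q [-0.96  0.07  0.91  1.95 -0.06  1.15  1.48]
```

View pics/c20.png

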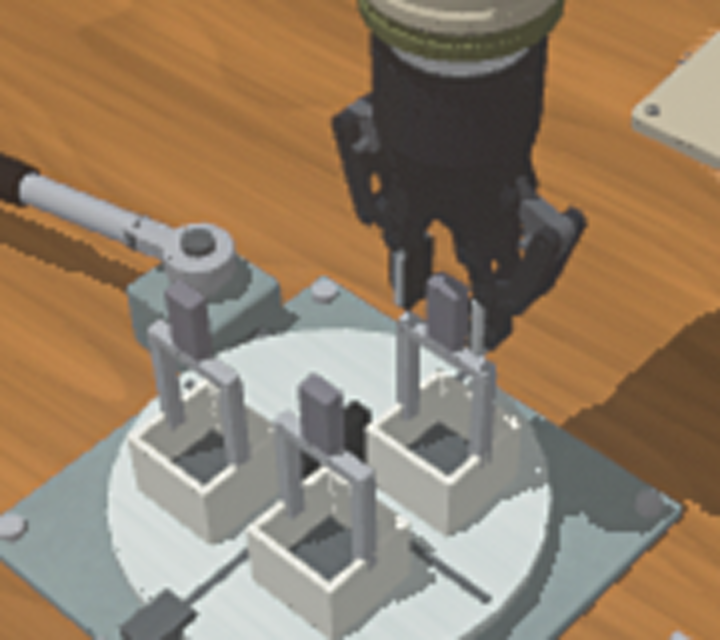

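Standing flat with the fingers clear. Rise slowly and retreat.

```bash
python3 -m crank '[[[0,0,0.1,0,0,0,42],[0,0,0.2,0,0,0,42],[0,0,0.3,0,0,0,42],[0,0,0.4,0,0,0,42],[0,0,0.5,0,0,0,42],[0,0,0.6,0,0,0,42],[0,0,0.4,0,0,0,42],[0,0,0,0,0,0,42]]]'
python3 -m crank '[[[-0.1,0.4,0,0,0,0,42],[-0.1,0.7,0,0,0,0,42],[-0.1,0.8,0,0,0,0,42],[-0.1,0.8,0,0,0,0,42],[0,0.8,0,0,0,0,42],[0,0.8,0,0,0,0,42],[0,0.6,0,0,0,0,42],[0,0,0,0,0,0,42]]]'
cat > chk.py <<'E'
from h import *
import sys
t=sys.argv[1]
st();shot("top",t);crop(t,240,140,400,300,4,t+"c")
C=cloud(load(t)).reshape(-1,3);c=np.array([.5268,-.046]);w=-.064
for n,x,y in(("H",.577,-.002),("A",.570,-.095),("B",.485,.003)):
    q=C[(abs(C[:,2]-.192)<.008)&(np.hypot(C[:,0]-x,C[:,1]-y)<.04)]
    r=cv2.minAreaRect(q[:,:2].astype(np.float32)*1000);d=np.array(r[0])/1e3-c
    print(n,np.round(r[0],1),round(r[2],1),q[:,2].mean().round(4),"disc frame",round(d[0]*np.cos(w)+d[1]*np.sin(w),4),round(-d[0]*np.sin(w)+d[1]*np.cos(w),4),np.hypot(*d).round(4))
E
python3 chk.py t12
```

```text
clock: 64.42
position: [0.4849, 0.0018, 0.3149]
ee_rot: [0.73, 0.683, 0.002, 0.001]
ft_force: [-0.0, 0.3, -0.5]
grip_width: 0.496
clock: 65.42
position: [0.4588, 0.2986, 0.3114]
ee_rot: [0.728, 0.685, -0.001, 0.0]
ft_force: [-1.2, -1.3, 0.0]
grip_width: 0.488
t 65.42 p [0.4588 0.2986 0.3114] x [ 0.061  0.998 -0.001] z [-0.    -0.001 -1.   ] F [-1.2 -1.3  0. ] M [-0.07 -0.01  0.01] g 0.488 q [-1.21  0.13  0.62  1.57 -0.08  1.47  0.92]
H [575.2  -3.2] 88.3 0.1909 disc frame 0.0456 0.0458 0.0646
A [568.3 -95.1] 86.3 0.1903 disc frame 0.0446 -0.0463 0.0643
B [483.5   1.4] 87.5 0.1912 disc frame -0.0462 0.0446 0.0642
```

View pics/t12.png

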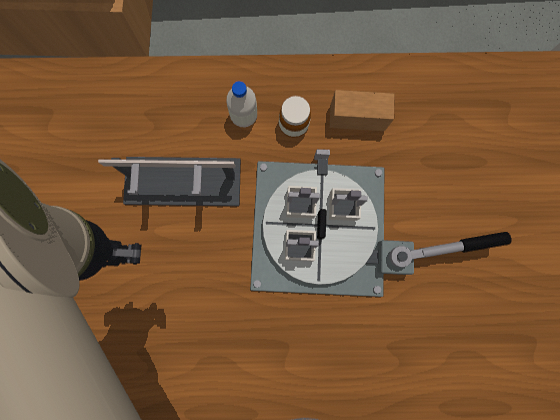

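View pics/t12c.png

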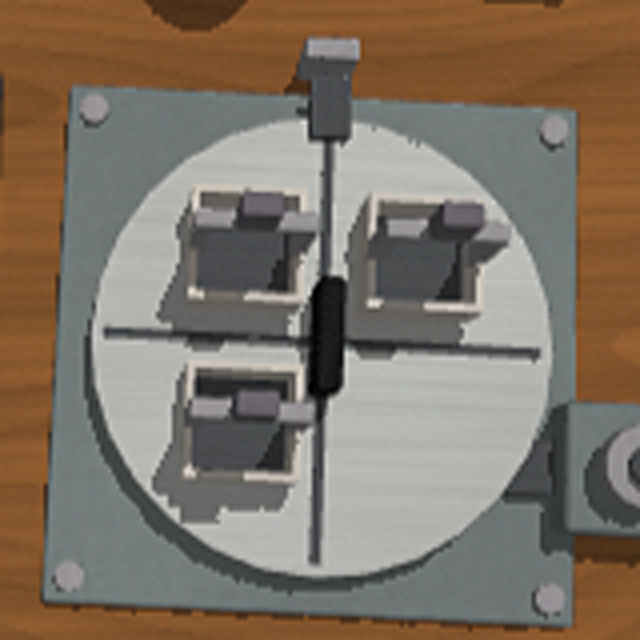

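All three caddies stand about 46 mm from both lines. The disc line slope matches the plate edge (0.051 vs 0.051), the wrench is straight, and the bystanders are unmoved. Handing in.

```bash
python3 -m crank '[[[0,0,0,0,0,0,42],[0,0,0,0,0,0,42],[0,0,0,0,0,0,42],[0,0,0,0,0,0,42]]]'; python3 chk.py t13; python3 -c "
from h import *;print(manip.hand_in())"
```

```text
clock: 65.97
position: [0.4601, 0.2956, 0.3128]
ee_rot: [0.73, 0.683, 0.001, -0.0]
ft_force: [-0.1, -0.2, -0.2]
grip_width: 0.492
t 65.97 p [0.4601 0.2956 0.3128] x [0.066 0.998 0.001] z [ 0.001  0.001 -1.   ] F [-0.1 -0.2 -0.2] M [-0.02  0.01  0.03] g 0.492 q [-1.21  0.13  0.62  1.57 -0.07  1.47  0.92]
H [575.2  -3.3] 88.4 0.1906 disc frame 0.0455 0.0457 0.0646
A [568.3 -95.2] 86.4 0.1904 disc frame 0.0446 -0.0464 0.0643
B [483.4   1.4] 88.3 0.191 disc frame -0.0463 0.0446 0.0643
the job is handed in; nothing more can be done
None
```

The turntable is set up and the job was handed in at about 66 s; no verdict came back.

I turned the disc about 40° to the mark and pulled the wrench until it tripped, about 0.3–0.38 rad of bend by picture and travel. I let it spring straight, then loaded the three caddies present: one from its hook and two from the counter.

**What went wrong:** after I first released the last caddy, it was found toppled off the near edge of the disc. I don't know whether it was the announced knock or my release. I picked it up with the tool tilted, stood it upright on the table and placed it again. While standing it up, the wrist force reached about 65 N, under the 120 N limit.

**Last checks** (pictures and depth; I had no joint readings):
- **Caddies:** all three stand 44–46 mm from both lines and 64–65 mm from the disc axis. Their tab tops are level at 0.190–0.191 m, where 0.192 m is expected.
- **Disc:** its line is parallel to the stand plate edge, so the pointer is at the mark.
- **Wrench:** it is straight and free of the gripper.
- **Carton, bottle and jar:** they look unmoved.
- **Gripper:** it touches nothing.

None of the last checks failed or disagreed.

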